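Pull a light proof on a ratchet-fed bench press

ROBOT

A 7-joint arm with a two-finger parallel gripper is mounted at the origin on the work surface. World frame = base frame: x ahead of the robot, y to its left, z up, the work surface at z = 0. Lengths are in m, angles in rad, forces in N, time in s.
With the tool pointing down it reaches from about 0.425 to 0.95 m from the base axis. Payload 16.7 kg.
Tool frame: the origin (TCP) lies midway between the tips of the shut fingers; the grasp point (between the pads) lies grip_point_offset behind it (grip_point_offset is the distance from the TCP to the grasp point, in m); y points along the fingers, x is the direction in which the jaws open and shut, and the axes are right-handed (so a half turn about y gives the same grasp; the last joint's range is limited). The gripper opens to 94 mm and grips with 3 to 60 N. Pads are 16 mm wide; open, the fingers measure 119 mm over their backs; the gripper's body (75 mm by 177 mm) begins 78 mm behind the grasp point.
Start: joints at [-1.373, 0.426, 0.074, 1.606, -0.034, 1.111, -0.067], TCP at [0.23, 0.635, 0.205] pointing down, gripper open.
Joint ranges: [-2.85, 2.85], [-0.5, 2.14], [-1.23, 1.37], [0.21, 2.46], [-1.02, 4.16], [0.16, 2.05], [-2.73, 2.73]. Speed limits (rad/s): [1.89, 1.89, 2.39, 2.39, 3.01, 3.01, 3.01].

INTERFACE

Orientations are given as a rotation vector (axis times angle).
In Python, from station import * gives the robot as it stands.
- The arm moves only by the tool arm_command, never from a script. Its argument "steps" is a list of rows, each a list of 3 entries, a list of its own where there are three numbers: the turn, a rotation vector about the tool's x, y, z in degrees, then the shift along the tool's x, y, z in m, then the closure, from -1 (fully open) to 1 (shut). In form: [[[ax, ay, az], [x, y, z], hand], ...]. A call has 1 to 10 rows; each row shifts and turns the commanded pose from where the row before left it, along the tool's axes as they then stand; what a row does not reach is not made up. A row lasts 1/8 s, in which the tool goes at most 62.5 mm and 10.7 degrees, less where a joint would pass 70% of its speed; a pose out of reach is approached as far as the arm can. A call is refused whole if a number of a shift passes 0.0625 or a number of a turn 10.7, either way. A call with a gripper value outside its range is refused whole. The fingers move at their own pace and stop on an object; "grip_force" is the grip in N (left out, the last holds). Time passes only in rows, so rows that do not move let the fingers close. It gives the time, the measured TCP pose, the force and the opening at its end, in the units of the state.
- read_state(): the state, without advancing time (a new reading comes with each control period).
- camera(name): name is "scene" or "top" or "wrist"; returns a dict with "frame" (480x640x3 uint8, red, green, blue), "camera_matrix" (3x3 intrinsics, pixels), "rvec" (rotation vector, rad) and "tvec" (3), from world to camera coordinates, as OpenCV has them. Camera axes: x right, y down, z forward; pixel columns grow to the right and rows downward; lengths in m; the calibration is good to about 2 mm. The wrist camera is an equidistant fisheye: a pixel r from the principal point sees the ray r / f radians off the axis. A picture is of the moment at which its call begins. There is no depth.
- finish_job(): hands the job in, once; it reports no verdict.
The state is a dict: "clock": time; "joint_pos": joint angles; "qd": joint speeds; "joint_torque": joint torques, N m; "tool_pos": TCP position; "orientation": TCP orientation; "ft_force": force on the tool from outside, world axes, zero at the start; "wrist_torque": the same for the moment, N m; "finger_gap": finger opening in m.
Only numpy, scipy, OpenCV 4.12 (cv2) and the standard library are available. Lean on these libraries where they do the work, as an engineer would, in place of code of your own. Each camera call takes 0.05 s, during which the arm holds its last target. There are 200 camera calls.

TASK

Lay every printing block flat in a pocket of the press bed's tray, one to a pocket, and turn the pressure knob on the bridge so that its white pointer lines up with the red mark; then, with the red pawl down on the ratchet, turn the ratchet knob click by click until the bed's red pointer is level with or just past the yellow flag, stopping on that first click and going no further. Then throw the pawl's red ball lever over to free the ratchet, wind the bed all the way back home with the blocks still in it. Last, flip the pawl down onto the ratchet again and move every block out to lie flat on the blue drying mat, leaving the pressure on its mark and the oil bottle and brayer undisturbed.

Things in the scene. Friction and masses are not known exactly. Their poses are not given: they have to be found in the camera images.
- block1: printing block, some are absent: 70 (its x) x 40 (its y) x 28 mm high, 70 g, pale wood with a coloured carved lino face on top; origin at the centre of its underside, z up. Lies on the bench at the start.
- block2: printing block, some are absent: 70 (its x) x 40 (its y) x 28 mm high, 70 g, pale wood with a coloured carved lino face on top; origin at the centre of its underside, z up. Lies on the bench at the start.
- block3: printing block, some are absent: 70 (its x) x 40 (its y) x 28 mm high, 70 g, pale wood with a coloured carved lino face on top; origin at the centre of its underside, z up. Lies on the bench at the start.
- mat: flat drying mat fixed to the bench, blue with a black rim, 230 (its x, roughly away from the robot) x 110 (y) x 4 mm; origin at the centre of its underside. Three blocks fit with their long side along its y, 70 mm apart along its x.
- tray (a point): centre of the press bed's tray floor, 34 mm above the bench; moves with the bed. Axes as the press. Open on top, inner size 92 (x) x 250 (y) mm, steel rim 6 mm thick, 14 mm high. Wooden ribs 6 mm high divide the grey floor into three pockets 92 (x) x 52 (y) mm at y = -70, 0, +70 mm: a block lies flat in each, long side along x. Solid wood fills the ends.
- press: green iron press, fixed; origin on the bench under it. y is the way the bed advances (roughly the robot's left), x away from the robot, z up. The bridge with felt roller (its underside 40 mm over the tray floor) is centred at y = 80 mm: 85 mm wide in y, 162 mm in x, top 142 mm high. At home the tray's centre is at y = -132 mm. The base is 20 mm high.
- bed (a joint): travel of the bed in m, 0 = home, grows in +y of the press up to 0.15. Driven only through the ratchet knob: 25 mm per click (24 degrees).
- ratchet (a joint): angle of the ratchet knob in rad: 0 at home (hard stop), grows counter-clockwise seen from above, which advances the bed; 15 teeth, so one click = 0.4189 rad, range to 2.5. With the pawl down it turns only forward; the pawl has dropped behind tooth k when the angle has reached k x 0.4189, and the knob may then sit back by up to 0.1 rad (6 mm of bed). It takes about 0.2 N m to turn and stays where left.
- ratchet_grip (a point): point on the ratchet knob's vertical axis at the height to grip, 102 mm above the bench. The knob is round, black and ribbed, 40 mm across, 32 mm high, top at 116 mm, with a white line on top along x of this point, above a toothed steel wheel 100 mm across whose top is at 53 mm. At joint 0 the white line points along the press's x.
- pawl (a joint): angle of the pawl in rad: about 0 (-0.1 to 0.15 as it rides over the teeth) = red finger down on the ratchet teeth, 0.75 = thrown over and free. It is weighted over-centre: the ball falls back to the near end on either side of about 0.39, and stays there. Takes about 1 N at the ball.
- pawl_ball (a point): centre of the red ball, 26 mm across, on top of the pawl's lever, 125 mm above the bench at either end of its swing (130 mm at mid swing); pushing it in -x of the press (about 50 mm in all, towards the robot) frees the pawl, pushing it back in +x engages it. 85 mm in -y of the ratchet knob's axis.
- pawl_pivot (a point): fixed point on the pawl's horizontal pivot axis (along the press's y) right under the middle of the ball's swing, 62 mm above the bench; the ball is 68 mm from it. Axes as the press.
- pressure (a joint): angle of the pressure knob in rad, grows counter-clockwise seen from above, range -1.0 to 2.0, stays where left; takes about 0.06 N m to turn.
- pressure_grip (a point): point on the pressure knob's vertical axis at the height to grip, 167 mm above the bench, on top of the bridge. The knob is a black bar 72 mm long (along x of this point), 20 mm wide (y), 26 mm high, top at 179 mm.
- pressure_tip (a point): end of the white pointer of the pressure knob, 40 mm from its axis, along +x of the knob.
- mark_tip (a point): the red index mark on the white ring under the pressure knob, 40 mm from the same axis: the pointer's end must come over it.
- pointer (a point): tip of the red pointer on the far (+x) edge of the bed; moves with the bed.
- flag: yellow flag 3 mm thick (y) and 30 mm high, fixed on the silver scale rail beside the bed; its origin lies at the foot of the flag's middle, its axes are those of the press. It never moves within a run. At home the pointer is 62 to 112 mm short of it in y.
- oil_bottle: bystander: yellow bottle, 56 mm across, 150 mm high
- brayer: bystander: hand ink roller lying left of the press, 190 mm long, 116 mm wide, 40 mm high
Mind the look-alikes: they are no part of the job. What is shaped like the block2 but purple is not meant. What is shaped like the block3 but green is not meant.

How it is judged:
By the outcome, as a careful person would: the job done as asked, in the order asked, and still so for the second after the job is handed in, with the robot touching nothing.
Of block1, block2, block3 only 2 to 3 are there at a start; the rules pass over those that are not, and their reading is None.
At some moment in a run one of block1, block2, block3 may be knocked a few centimetres aside while the robot is not near it.
Once in a run the grip may slacken for a moment while it holds something.
It also fails if it takes over 210 s, if anything falls off the work surface, if the arm or the gripper's body presses on something with over 40 N, if the wrist force passes 120 N, or if a joint passes its speed limit or range.

## Working session

There is one attempt and no reset: what is moved stays moved. The work goes in short steps, Python scripts to look and compute and a tool call to move; the robot and the scene stay as the last step left them, time stands still between calls to the robot, and variables do not carry over. Pictures are saved under pics/ and viewed, on a budget of 14 in all, crops included, one or two more only if the job needs it, and the job is handed in when it is done.

Besides the shell and the picture viewer there is one more tool, called by a JSON object that holds its "name" and its "arguments", one argument or row to a line. arm_command: Moves the arm, as the interface text tells. Its arguments: {"type":"object","properties":{"steps":{"type":"array","items":{"type":"array"}},"grip_force":{"type":"number"}},"required":["steps"]}

```bash
ls; mkdir -p pics; python3 - <<'E'
from station import *
import cv2
s=read_state(); print(s)
for n in ("scene","top","wrist"):
    c=camera(n); cv2.imwrite(f"pics/{n}0.png",c["frame"][:,:,::-1]); print(n,c["camera_matrix"],c["rvec"],c["tvec"])
E
```

```text
pics
{'clock': 0.0, 'joint_pos': array([-1.37250034,  0.42674439,  0.07388179,  1.6065547 , -0.03408473,
        1.11078452, -0.06708701]), 'qd': array([-1.57312308e-03, -1.14598399e-03, -1.07843988e-03,  8.54954375e-05,
        3.41855229e-04, -4.84071715e-04, -8.14893574e-04]), 'joint_torque': array([ 8.70453223e-04, -9.35829878e+01,  3.66831064e+00, -4.54210031e+01,
       -4.85134288e-02,  1.94891699e-02,  3.68545386e-05]), 'tool_pos': array([0.22996978, 0.63418668, 0.20479136]), 'orientation': array([-1.35473475, -0.94860177,  0.95014887]), 'ft_force': array([-0.74555279, -0.46212893, -0.54591637]), 'wrist_torque': array([-0.03107386, -0.00728282, -0.02136109]), 'finger_gap': 0.09406132889387676}
scene [[534.02093474   0.         316.18586049]
 [  0.         534.02093474 237.27393147]
 [  0.           0.           1.        ]] [ 1.31777567  2.14812805 -0.95543047] [ 0.17065119 -0.20000213  1.55902408]
top [[521.65994546   0.         321.63757793]
 [  0.         521.65994546 241.85669685]
 [  0.           0.           1.        ]] [ 2.21750338 -2.15972555  0.13809976] [0.00174748 0.50263481 1.19844848]
wrist [[371.64829954   0.         320.98311872]
 [  0.         371.64829954 243.58386975]
 [  0.           0.           1.        ]] [-2.39646129 -1.67934682 -0.21113571] [-0.67460034 -0.02612828  0.39142988]
```

View pics/top0.png

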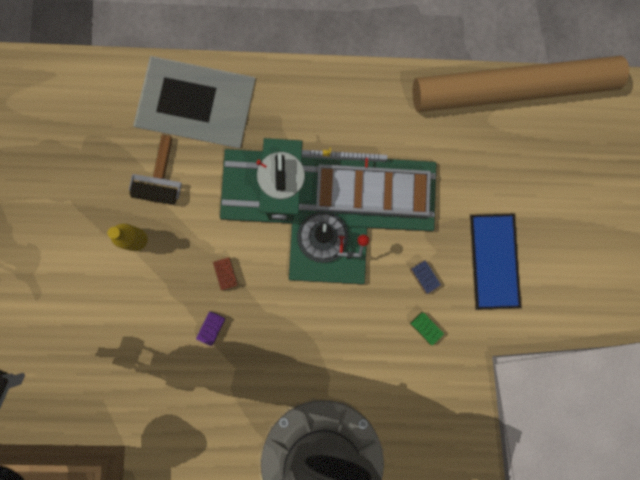

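View pics/scene0.png

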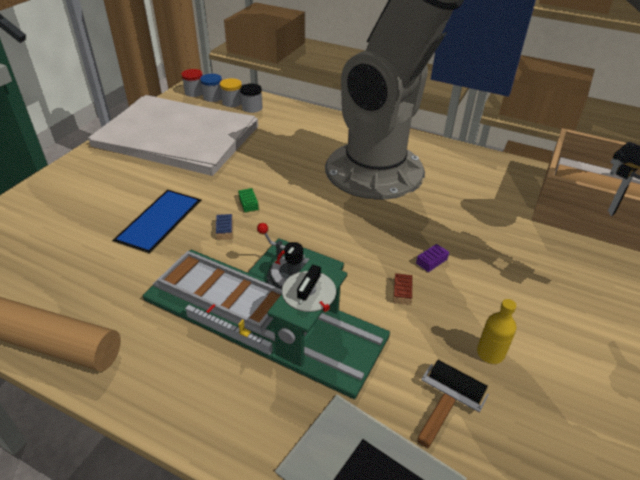

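```bash
python3 - <<'E'
from scipy.spatial.transform import Rotation as R
print(R.from_rotvec([-1.35473475, -0.94860177,  0.95014887]).as_matrix().round(3))
E
```

```text
[[ 0.341 -0.    -0.94 ]
 [ 0.94  -0.001  0.341]
 [-0.001 -1.    -0.   ]]
```

```bash
cat > lib.py <<'E'
from station import *
import cv2, numpy as np
from scipy.spatial.transform import Rotation as R
def ray(c,uv):
    K=c["camera_matrix"]; Rm=R.from_rotvec(np.ravel(c["rvec"])).as_matrix(); t=np.ravel(c["tvec"])
    p=np.array([(uv[0]-K[0,2])/K[0,0],(uv[1]-K[1,2])/K[1,1]])
    if c.get("fish"):
        r=np.linalg.norm(p); d=np.r_[p/max(r,1e-9)*np.sin(r),np.cos(r)]
    else: d=np.r_[p,1]
    return -Rm.T@t, Rm.T@d
def cast(c,uv,z):
    o,d=ray(c,uv); return o+d*(z-o[2])/d[2]
def proj(c,P):
    K=c["camera_matrix"]; q=R.from_rotvec(np.ravel(c["rvec"])).as_matrix()@np.asarray(P)+np.ravel(c["tvec"])
    if c.get("fish"):
        r=np.hypot(q[0],q[1]); a=np.arctan2(r,q[2]); p=q[:2]/r*a
    else: p=q[:2]/q[2]
    return K[0,0]*p[0]+K[0,2],K[1,1]*p[1]+K[1,2]
def snap(n,f=None):
    c=camera(n); c["fish"]=n=="wrist"
    if f: cv2.imwrite("pics/"+f,c["frame"][:,:,::-1])
    return c
def blobs(c,lo,hi,roi=None,amin=6):
    h=cv2.cvtColor(c["frame"],cv2.COLOR_RGB2HSV); m=cv2.inRange(h,np.array(lo),np.array(hi))
    if lo[0]<5 and hi[0]<15: m|=cv2.inRange(h,np.array([172,lo[1],lo[2]]),np.array([180,hi[1],hi[2]]))
    if roi: k=np.zeros_like(m); k[roi[1]:roi[3],roi[0]:roi[2]]=1; m*=k
    cs,_=cv2.findContours(m,cv2.RETR_EXTERNAL,cv2.CHAIN_APPROX_NONE)
    return [(cv2.contourArea(q),np.mean(np.argwhere(cv2.drawContours(np.zeros_like(m),[q],-1,1,-1))[:,::-1],0),q) for q in cs if cv2.contourArea(q)>=amin]
def rect(c,q,z):
    P=np.array([cast(c,p[0],z)[:2] for p in q],np.float32)*1000
    return cv2.minAreaRect(P)
def dn(s=None):
    s=s or read_state(); M=R.from_rotvec(s["orientation"]).as_matrix(); return s["tool_pos"],M
E
python3 - <<'E'
from lib import *
c=snap("top")
for nm,lo,hi,z in [("red",(0,120,70),(8,255,255),.125),("blue",(105,80,40),(125,255,255),.004),("yellow",(22,150,100),(32,255,255),.03),("green",(50,100,20),(85,255,255),.02)]:
    for a,m,q in blobs(c,lo,hi):
        r=rect(c,q,z); print(nm,a,m.round(1),cast(c,m,z).round(4)[:2], [np.round(v,1) for v in r])
s=cv2.resize(c["frame"][125:295,210:450,::-1],None,fx=3.33,fy=3.33,interpolation=cv2.INTER_CUBIC); cv2.imwrite("pics/crop1.png",s)
E
```

```text
red 367.5 [225.  273.4] [0.4199 0.2216] [array([420.2, 221.8]), array([59.6, 32.4]), np.float64(17.5)]
red 29.0 [341.1 243.6] [ 0.4902 -0.0237] [array([490.5, -23.6]), array([32.4,  8.6]), np.float64(1.6)]
red 88.5 [362.8 239.9] [ 0.4996 -0.0703] [array([499.3, -69.7]), array([21.6, 23.8]), np.float64(1.6)]
red 12.5 [259.7 162.6] [0.6616 0.1568] [array([661.6, 154.7]), array([19.2,  7.8]), np.float64(68.3)]
red 13.5 [366.  162.3] [ 0.6699 -0.0743] [array([669.5, -74.4]), array([15.6,  4.4]), np.float64(1.0)]
blue 166.0 [426.3 275.8] [ 0.4301 -0.2369] [array([ 428.1, -235.1]), array([60.3, 30.2]), np.float64(34.6)]
blue 3593.0 [495.3 261.2] [ 0.4694 -0.4033] [array([ 470.7, -403.4]), array([219.5,  99.7]), np.float64(3.4)]
yellow 196.5 [116.1 233.5] [0.5079 0.489 ] [array([508.5, 488.5]), array([44. , 54.1]), np.float64(75.9)]
yellow 27.0 [326.8 151.8] [0.7162 0.0083] [array([717. ,   7.8]), array([17.1, 14.2]), np.float64(1.4)]
green 474.5 [427.1 328.3] [ 0.3075 -0.2358] [array([ 307.6, -235.9]), array([70.5, 38.8]), np.float64(44.4)]
green 975.0 [327.1 267.6] [0.4426 0.0005] [array([445. ,   5.4]), array([178.3,  78.9]), np.float64(74.9)]
green 19.0 [294.7 230. ] [0.529 0.079] [array([529.4,  79.1]), array([ 8.3, 39.4]), np.float64(80.5)]
green 458.5 [369.2 222.3] [ 0.5524 -0.0965] [array([ 548.7, -110.6]), array([ 42.8, 161.5]), np.float64(1.6)]
green 1368.5 [254.2 195.1] [0.6091 0.1768] [array([610.8, 159.2]), array([181.3, 117. ]), np.float64(88.4)]
green 108.5 [241.7 155.1] [0.7041 0.2099] [array([703.5, 204.3]), array([85.2, 20.3]), np.float64(89.0)]
green 203.0 [280.6 147. ] [0.7269 0.1184] [array([724.3, 113.5]), array([86.1, 38.4]), np.float64(85.3)]
```

View pics/crop1.png

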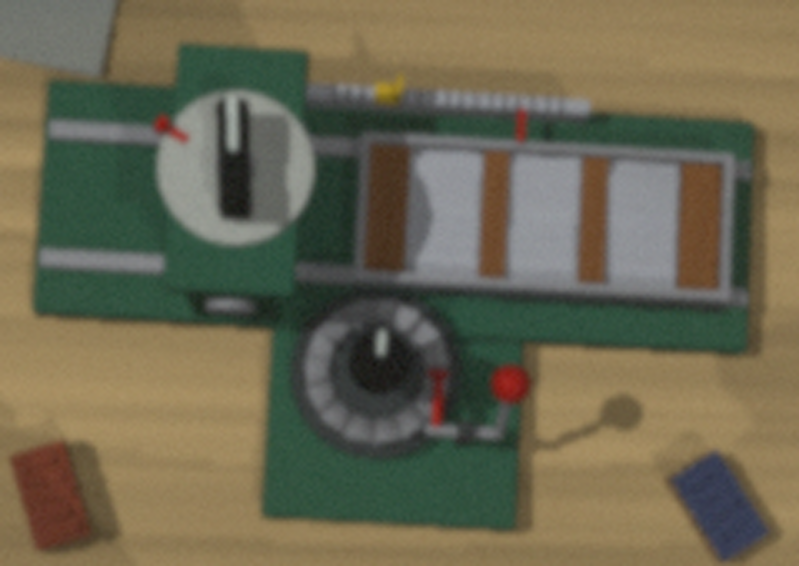

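```bash
cat >> lib.py <<'E'
def block(c,lo,hi,roi,z):
    a,m,q=max(blobs(c,lo,hi,roi),key=lambda b:b[0]); (cx,cy),(w,h),an=rect(c,q,z)
    if w<h: an+=90; w,h=h,w
    return np.array([cx,cy])/1000,(w,h),(an+90)%180-90   # centre, size, long-axis angle deg
RED=((0,110,60),(9,255,255)); BLUE=((105,70,40),(125,255,255))
def plan(tgt,phi):
    """total turn (about tool y, deg) and shift in tool axes after the turn"""
    p,M=dn(); f=np.degrees(np.arctan2(M[1,0],M[0,0])); d=np.array(tgt)-p
    a=np.radians(phi); X=np.array([np.cos(a),np.sin(a),0]);Z=np.array([-np.sin(a),np.cos(a),0])
    cur=M.T@d
    print("pos",p.round(4),"phi",f.round(2),"tilt",np.degrees(np.arccos(-M[2,1])).round(2),"turn_y",-((phi-f+180)%360-180).__round__(2),"shift(new axes) x,y,z",np.round([X@d,-d[2],Z@d],4),"cur axes",cur.round(4))
E
python3 - <<'E'
from lib import *
c=snap("top")
print(block(c,*RED,(200,245,250,300),.028)); print(block(c,*BLUE,(405,250,450,300),.028)); 
r=block(c,*RED,(200,245,250,300),.028); print(r)
for phi in (r[2]+90,): plan([r[0][0],r[0][1],.15],phi)
E
```

```text
(array([0.42250067, 0.23652335]), (66.0495834350586, 36.39018249511719), 18.143381118774414)
(array([ 0.42770874, -0.2300921 ]), (61.68876647949219, 32.16108322143555), 34.581573486328125)
(array([0.42250067, 0.23652335]), (66.0495834350586, 36.39018249511719), 18.143381118774414)
pos [0.2301 0.6344 0.2052] phi 70.06 tilt 0.03 turn_y -38.08 shift(new axes) x,y,z [-0.438   0.0552 -0.059 ] cur axes [-0.3084  0.0554 -0.3166]
```

{"name": "arm_command", "arguments": {
  "steps": [
    [[0,-9.5,0],[0,0,0],-1],
    [[0,-9.5,0],[0,0,0],-1],
    [[0,-9.5,0],[0,0,0],-1],
    [[0,-9.5,0],[0,0,0],-1],
    [[0,0,0],[-0.055,0,0],-1],
    [[0,0,0],[-0.055,0,0],-1],
    [[0,0,0],[-0.055,0,0],-1],
    [[0,0,0],[-0.055,0,0],-1],
    [[0,0,0],[-0.055,0,-0.03],-1],
    [[0,0,0],[-0.055,0,-0.03],-1]
  ]
}}

```text
clock: 1.55
tool_pos: [0.3902, 0.3382, 0.206]
orientation: [-1.043, -1.439, 1.437]
ft_force: [0.5, 1.1, 0.7]
finger_gap: 0.0939
```

{"name": "arm_command", "arguments": {
  "steps": [
    [[0,0,0],[-0.054,0.028,0],-1],
    [[0,0,0],[-0.054,0.028,0],-1],
    [[0,0,0],[0,0,0],-1]
  ]
}}

```text
clock: 1.92
tool_pos: [0.4229, 0.2325, 0.1479]
orientation: [-1.046, -1.431, 1.437]
ft_force: [-0.4, 0.7, -0.4]
finger_gap: 0.0939
```

```bash
python3 - <<'E'
from lib import *
plan([.4225,.2365,.15],108.1)
w=snap("wrist","w1.png"); c=snap("top")
for a,m,q in blobs(w,*RED,None,60): print(a,m,rect(w,q,.028),cast(w,m,.028))
E
```

```text
pos [0.4229 0.2325 0.1479] phi 107.75 tilt 0.19 turn_y -0.35 shift(new axes) x,y,z [ 0.0039 -0.0021 -0.0009] cur axes [ 0.0039 -0.0021 -0.0008]
229.5 [ 31.91911765 239.9375    ] ((514.8504638671875, -53.52954864501953), (37.50813293457031, 23.80409812927246), 3.9843947887420654) [ 0.51674666 -0.057283    0.028     ]
3361.0 [326.35037335 240.78144744] ((425.3177490234375, 237.30555725097656), (67.52687072753906, 37.020240783691406), 18.720783233642578) [0.42409073 0.23733166 0.028     ]
```

View pics/w1.png

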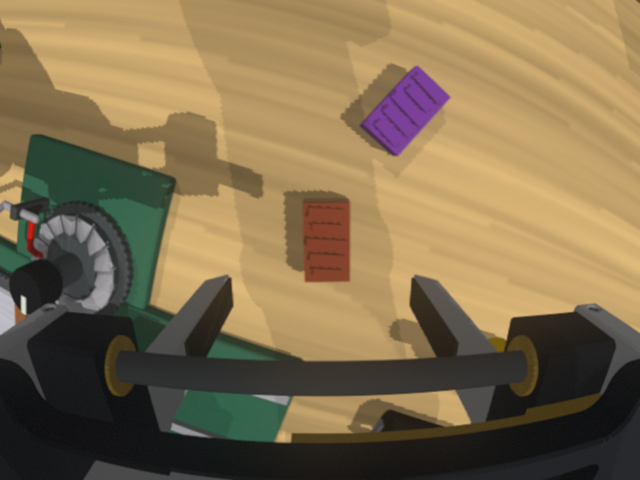

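{"name": "arm_command", "arguments": {
  "steps": [
    [[0,-0.7,0],[0.004,0.03,-0.003],-1],
    [[0,0,0],[0,0.04,0],-1],
    [[0,0,0],[0,0.04,0],-1],
    [[0,0,0],[0,0.026,0],-1],
    [[0,0,0],[0,0,0],-1],
    [[0,0,0],[0,0,0],1],
    [[0,0,0],[0,0,0],1],
    [[0,0,0],[0,0,0],1],
    [[0,0,0],[0,0,0],1],
    [[0,0,0],[0,0,0],1]
  ],
  "grip_force": 25
}}

```text
clock: 3.28
tool_pos: [0.4244, 0.2417, 0.0136]
orientation: [-1.036, -1.446, 1.446]
ft_force: [-0.3, 0.4, 0.9]
finger_gap: 0.0472
```

```bash
python3 - <<'E'
from lib import *
print(read_state()["finger_gap"])
plan([.6255-.07*.0245,-.1024-.07,.2],88.6)
E
```

```text
0.04719079996752368
pos [0.4244 0.2417 0.0136] phi 108.77 tilt 0.01 turn_y 20.17 shift(new axes) x,y,z [-0.4091 -0.1864 -0.2094] cur axes [-0.4562 -0.1864 -0.0556]
```

{"name": "arm_command", "arguments": {
  "steps": [
    [[0,0,0],[0,0,0],1],
    [[0,0,0],[0,0,0],1],
    [[0,0,0],[0,0,0],1],
    [[0,0,0],[0,-0.04,0],1],
    [[0,0,0],[0,-0.05,0],1],
    [[0,0,0],[0,-0.05,0],1],
    [[0,0,0],[0,-0.046,0],1],
    [[0,0,0],[0,0,0],1],
    [[0,0,0],[0,0,0],1]
  ]
}}

```text
clock: 4.4
tool_pos: [0.4239, 0.2416, 0.1987]
orientation: [-1.036, -1.446, 1.447]
ft_force: [-0.1, -0.8, -0.6]
finger_gap: 0.0398
```

```bash
python3 - <<'E'
from lib import *
print(read_state()["finger_gap"])
plan([.6255-.07*.0245,-.1024-.07,.2],88.6)
w=snap("wrist")
for a,m,q in blobs(w,*RED,None,60): print(a,m,rect(w,q,.21),q.reshape(-1,2).min(0),q.reshape(-1,2).max(0))
E
```

```text
0.03975408384915158
pos [0.4239 0.2416 0.1987] phi 108.78 tilt 0.04 turn_y 20.18 shift(new axes) x,y,z [-0.409  -0.0013 -0.2099] cur axes [-0.4563 -0.0012 -0.056 ]
9077.0 [321.41973853 299.47396057] ((424.8008117675781, 241.962158203125), (69.90193176269531, 39.60392379760742), 17.38287353515625) [281 232] [361 361]
187.0 [ 55.15929204 219.82743363] ((431.534912109375, 87.28401947021484), (19.44586753845215, 9.777280807495117), 21.215511322021484) [ 50 202] [ 63 236]
```

{"name": "arm_command", "arguments": {
  "steps": [
    [[0,10.1,0],[0,0,0],1],
    [[0,10.1,0],[0,0,0],1],
    [[0,0,0],[-0.051,0,-0.026],1],
    [[0,0,0],[-0.051,0,-0.026],1],
    [[0,0,0],[-0.051,0,-0.026],1],
    [[0,0,0],[-0.051,0,-0.026],1],
    [[0,0,0],[-0.051,0,-0.026],1],
    [[0,0,0],[-0.051,0,-0.026],1],
    [[0,0,0],[-0.051,0,-0.026],1],
    [[0,0,0],[-0.051,0,-0.026],1]
  ]
}}

```text
clock: 5.7
tool_pos: [0.6221, -0.1729, 0.1976]
orientation: [-1.219, -1.189, 1.192]
ft_force: [1.5, 1.4, 0.6]
finger_gap: 0.0398
```

{"name": "arm_command", "arguments": {
  "steps": [
    [[0,0,0],[0,0,0],1],
    [[0,0,0],[0,0,0],1]
  ]
}}

```text
clock: 5.95
tool_pos: [0.6213, -0.1711, 0.1977]
orientation: [-1.219, -1.188, 1.192]
ft_force: [0.3, 0.8, -0.9]
finger_gap: 0.0398
```

```bash
python3 - <<'E'
from lib import *
plan([.6255-.07*.0245,-.1024-.07,.2],88.6)
w=snap("wrist","w2.png"); print(read_state()["finger_gap"])
E
```

```text
pos [ 0.6213 -0.1711  0.1977] phi 88.55 tilt 0.16 turn_y -0.05 shift(new axes) x,y,z [-0.0013 -0.0023 -0.0025] cur axes [-0.0013 -0.0023 -0.0025]
0.03974623450142894
```

View pics/w2.png

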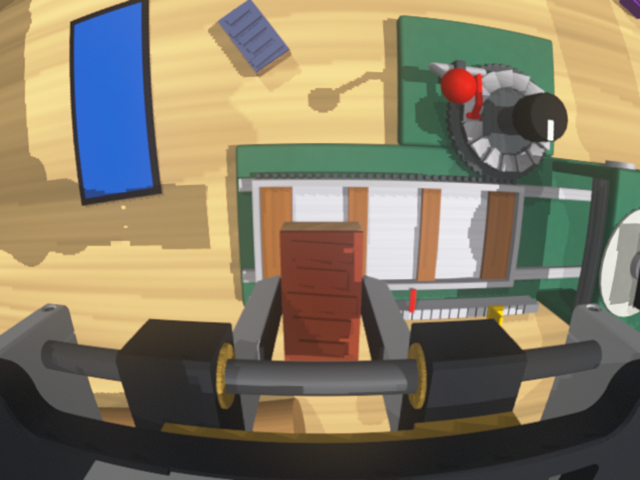

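```bash
python3 - <<'E'
from lib import *
w=snap("wrist")
for n,uv,z in [("fillL in",(291,200),.04),("rib1 L",(347,200),.04),("rib1 R",(368,200),.04),("rib2L",(421,210),.04),("rib2R",(440,210),.04),("fillR",(489,210),.04),("rim near",(400,183),.048),("rim far",(400,280),.048)]:
    print(n,cast(w,uv,z).round(4))
row=w["frame"][205].astype(int); print([(i,*row[i]) for i in range(284,300,2)],[(i,*row[i]) for i in range(342,374,2)])
E
```

```text
fillL in [ 0.5944 -0.1969  0.04  ]
rib1 L [ 0.5957 -0.1456  0.04  ]
rib1 R [ 0.596  -0.1262  0.04  ]
rib2L [ 0.606  -0.0755  0.04  ]
rib2R [ 0.6061 -0.0564  0.04  ]
fillR [ 0.6062 -0.004   0.04  ]
rim near [ 0.5798 -0.0979  0.048 ]
rim far [ 0.6721 -0.0957  0.048 ]
[(284, np.int64(188), np.int64(125), np.int64(76)), (286, np.int64(191), np.int64(128), np.int64(77)), (288, np.int64(189), np.int64(125), np.int64(75)), (290, np.int64(169), np.int64(123), np.int64(95)), (292, np.int64(200), np.int64(196), np.int64(202)), (294, np.int64(213), np.int64(211), np.int64(218)), (296, np.int64(226), np.int64(226), np.int64(230)), (298, np.int64(226), np.int64(225), np.int64(229))] [(342, np.int64(177), np.int64(176), np.int64(180)), (344, np.int64(159), np.int64(158), np.int64(162)), (346, np.int64(154), np.int64(149), np.int64(151)), (348, np.int64(180), np.int64(123), np.int64(82)), (350, np.int64(191), np.int64(128), np.int64(81)), (352, np.int64(182), np.int64(124), np.int64(78)), (354, np.int64(178), np.int64(121), np.int64(79)), (356, np.int64(181), np.int64(123), np.int64(78)), (358, np.int64(185), np.int64(125), np.int64(79)), (360, np.int64(184), np.int64(125), np.int64(80)), (362, np.int64(183), np.int64(125), np.int64(81)), (364, np.int64(183), np.int64(124), np.int64(79)), (366, np.int64(194), np.int64(150), np.int64(126)), (368, np.int64(218), np.int64(216), np.int64(221)), (370, np.int64(230), np.int64(230), np.int64(234)), (372, np.int64(230), np.int64(230), np.int64(234))]
```

{"name": "arm_command", "arguments": {
  "steps": [
    [[0,0,0],[-0.001,0.04,-0.002],1],
    [[0,0,0],[0,0.04,0],1],
    [[0,0,0],[0,0.04,0],1],
    [[0,0,0],[0,0.02,0],1],
    [[0,0,0],[0,0.009,0],1],
    [[0,0,0],[0,0,0],1],
    [[0,0,0],[0,0,0],1]
  ]
}}

```text
clock: 6.92
tool_pos: [0.6248, -0.1726, 0.0518]
orientation: [-1.222, -1.192, 1.19]
ft_force: [0.8, -0.6, 0.0]
finger_gap: 0.0395
```

```bash
python3 - <<'E'
from lib import *
plan([.624,-.1718,.049],88.6); s=read_state(); print(s["finger_gap"],s["ft_force"])
E
```

```text
pos [ 0.6248 -0.1726  0.0518] phi 88.57 tilt 0.1 turn_y -0.03 shift(new axes) x,y,z [0.0008 0.0028 0.0009] cur axes [0.0008 0.0028 0.0009]
0.0395199085754737 [ 0.7701576  -0.55951329  0.01105906]
```

{"name": "arm_command", "arguments": {
  "steps": [
    [[0,0,0],[0.001,0.004,0],1],
    [[0,0,0],[0,0,0],1],
    [[0,0,0],[0,0,0],-0.25],
    [[0,0,0],[0,0,0],-0.25],
    [[0,0,0],[0,0,0],-0.25],
    [[0,0,0],[0,-0.03,0],-0.25],
    [[0,0,0],[0,-0.06,0],-0.25],
    [[0,0,0],[0,-0.06,0],-1]
  ]
}}

```text
clock: 7.92
tool_pos: [0.6237, -0.1714, 0.1979]
orientation: [-1.22, -1.19, 1.191]
ft_force: [1.0, 0.4, 0.5]
finger_gap: 0.0656
```

```bash
python3 - <<'E'
from lib import *
w=snap("wrist","w3.png"); s=read_state(); print(s["finger_gap"],s["ft_force"])
for a,m,q in blobs(w,*RED,None,400): print(a,m,rect(w,q,.062))
print(block(w,*BLUE,(190,0,330,110),.028))
c=snap("top"); b=block(c,*BLUE,(405,250,450,300),.028);print(b)
plan([b[0][0],b[0][1],.15],124)
E
```

```text
0.0696650078616482 [ 2.65083745 -0.98144639  7.38569883]
3253.5 [320.93446026 233.13879004] ((624.6950073242188, -171.35269165039062), (38.80500411987305, 67.32695770263672), 88.52560424804688)
1263.0 [465.42888889  84.46962963] ((495.5335998535156, -41.77936935424805), (47.60621643066406, 41.46073532104492), 2.123185634613037)
(array([ 0.43774139, -0.22620052]), (35.10578536987305, 34.84893798828125), -54.453948974609375)Traceback (most recent call last):
  File "<stdin>", line 5, in <module>
  File "lib.py", line 35, in block
    a,m,q=max(blobs(c,lo,hi,roi),key=lambda b:b[0]); (cx,cy),(w,h),an=rect(c,q,z)
          ~~~^^^^^^^^^^^^^^^^^^^^^^^^^^^^^^^^^^^^^^
ValueError: max() iterable argument is empty
```

```bash
python3 - <<'E'
from lib import *
plan([.43,-.23,.17],124.6)
E
```

```text
pos [ 0.6268 -0.1726  0.2031] phi 88.54 tilt 0.51 turn_y -36.06 shift(new axes) x,y,z [0.0646 0.0331 0.1946] cur axes [-0.0623  0.0314  0.1956]
```

{"name": "arm_command", "arguments": {
  "steps": [
    [[0,-9,0],[0,0,0],-1],
    [[0,-9,0],[0,0,0],-1],
    [[0,-9,0],[0,0,0],-1],
    [[0,-9,0],[0,0,0],-1],
    [[0,0,0],[0.016,0,0.049],-1],
    [[0,0,0],[0.016,0,0.049],-1],
    [[0,0,0],[0.016,0.015,0.049],-1],
    [[0,0,0],[0.016,0.015,0.048],-1],
    [[0,0,0],[0,0,0],-1],
    [[0,0,0],[0,0,0],-1]
  ]
}}

```text
clock: 9.28
tool_pos: [0.4278, -0.2293, 0.1668]
orientation: [-0.861, -1.639, 1.638]
ft_force: [1.0, -0.2, -0.1]
finger_gap: 0.0943
```

```bash
python3 - <<'E'
from lib import *
w=snap("wrist","w4.png")
for a,m,q in blobs(w,(105,60,40),(125,255,255),None,400):
    print(a,m,rect(w,q,.028))
plan([.43,-.23,.17],124.6)
E
```

```text
2752.0 [316.76085458 230.08649207] ((430.1039123535156, -232.57461547851562), (66.12760162353516, 36.41269302368164), 33.604000091552734)
17665.0 [155.23270475 160.51283196] ((466.68402099609375, -395.2660827636719), (201.36770629882812, 90.36170959472656), 3.20068097114563)
pos [ 0.4283 -0.2291  0.1668] phi 124.61 tilt 0.05 turn_y 0.01 shift(new axes) x,y,z [-0.0017 -0.0032 -0.0009] cur axes [-0.0017 -0.0032 -0.0009]
```

{"name": "arm_command", "arguments": {
  "steps": [
    [[0,1,0],[-0.004,0.04,0],-1],
    [[0,0,0],[0,0.05,0],-1],
    [[0,0,0],[0,0.04,0],-1],
    [[0,0,0],[0,0.024,0],-1],
    [[0,0,0],[0,0,0],-1],
    [[0,0,0],[0,0,0],1],
    [[0,0,0],[0,0,0],1],
    [[0,0,0],[0,0,0],1],
    [[0,0,0],[0,0,0],1],
    [[0,0,0],[0,0,0],1]
  ]
}}

```text
clock: 10.58
tool_pos: [0.4296, -0.2327, 0.0127]
orientation: [-0.873, -1.626, 1.626]
ft_force: [0.3, 0.4, 0.5]
finger_gap: 0.0473
```

{"name": "arm_command", "arguments": {
  "steps": [
    [[0,0,0],[0,0,0],1],
    [[0,0,0],[0,0,0],1],
    [[0,0,0],[0,0,0],1],
    [[0,0,0],[0,-0.04,0],1],
    [[0,0,0],[0,-0.05,0],1],
    [[0,0,0],[0,-0.05,0],1],
    [[0,0,0],[0,-0.045,0],1],
    [[0,0,0],[0,0,0],1],
    [[0,0,0],[0,0,0],1]
  ]
}}

```text
clock: 11.7
tool_pos: [0.4291, -0.2324, 0.1968]
orientation: [-0.872, -1.626, 1.626]
ft_force: [-0.3, 0.1, -1.4]
finger_gap: 0.0396
```

```bash
python3 - <<'E'
from lib import *
s=read_state();print(s["finger_gap"])
w=snap("wrist","w5.png")
for a,m,q in blobs(w,(105,60,40),(125,255,255),None,400):
    print(a,m,rect(w,q,s["tool_pos"][2]+.0142))
plan([.6255,-.1015,.2],88.6)
E
```

```text
0.039581463586331515
7093.0 [321.3004239  313.11062491] ((434.53436279296875, -229.13485717773438), (55.20256423950195, 38.72894287109375), 33.469852447509766)
15650.5 [168.22573136 163.15180874] ((415.6853942871094, -330.9404296875), (96.08511352539062, 43.09635925292969), 3.39936900138855)
pos [ 0.4288 -0.2324  0.1964] phi 123.57 tilt 0.1 turn_y 34.97 shift(new axes) x,y,z [ 0.1356 -0.0036 -0.1934] cur axes [ 0.0003 -0.0039 -0.2362]
```

{"name": "arm_command", "arguments": {
  "steps": [
    [[0,8.75,0],[0,0,0],1],
    [[0,8.75,0],[0,0,0],1],
    [[0,8.75,0],[0,0,0],1],
    [[0,8.75,0],[0,0,0],1],
    [[0,0,0],[0.027,0,-0.0385],1],
    [[0,0,0],[0.027,0,-0.0385],1],
    [[0,0,0],[0.027,0,-0.0385],1],
    [[0,0,0],[0.027,0,-0.0385],1],
    [[0,0,0],[0.027,0,-0.0385],1],
    [[0,0,0],[0,0,0],1]
  ]
}}

```text
clock: 13.0
tool_pos: [0.6267, -0.0994, 0.1947]
orientation: [-1.216, -1.192, 1.195]
ft_force: [0.4, -0.2, -0.6]
finger_gap: 0.0394
```

{"name": "arm_command", "arguments": {
  "steps": [
    [[0,0,0],[0,0.04,0],1],
    [[0,0,0],[0,0,0],1],
    [[0,0,0],[0,0,0],1]
  ]
}}

```text
clock: 13.38
tool_pos: [0.625, -0.1032, 0.1579]
orientation: [-1.221, -1.19, 1.191]
ft_force: [-0.5, 0.2, 0.1]
finger_gap: 0.0395
```

```bash
python3 - <<'E'
from lib import *
s=read_state();print(s["finger_gap"])
plan([.6255,-.1015,.05],88.6)
w=snap("wrist","w6.png")
E
```

```text
0.039472063296013424
pos [ 0.625  -0.1032  0.1579] phi 88.52 tilt 0.04 turn_y -0.08 shift(new axes) x,y,z [ 0.0017  0.1079 -0.0004] cur axes [ 0.0017  0.1079 -0.0005]
```

View pics/w6.png

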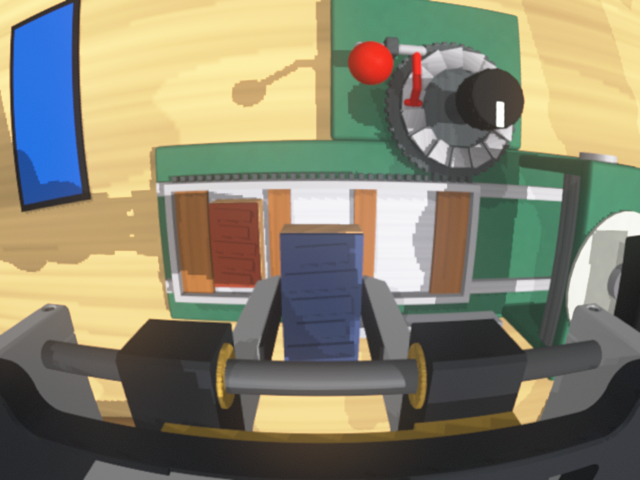

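{"name": "arm_command", "arguments": {
  "steps": [
    [[0,0,0],[0.0015,0.04,0],1],
    [[0,0,0],[0,0.04,0],1],
    [[0,0,0],[0,0.02,0],1],
    [[0,0,0],[0,0.01,0],1],
    [[0,0,0],[0,0,0],1],
    [[0,0,0],[0,0,0],1],
    [[0,0,0],[0,0,0],-0.25],
    [[0,0,0],[0,0,0],-0.25],
    [[0,0,0],[0,0,0],-0.25]
  ]
}}

```text
clock: 14.55
tool_pos: [0.6255, -0.101, 0.0477]
orientation: [-1.221, -1.191, 1.191]
ft_force: [-0.1, 0.6, -0.9]
finger_gap: 0.0586
```

{"name": "arm_command", "arguments": {
  "steps": [
    [[0,0,0],[0,-0.03,0],-0.25],
    [[0,0,0],[0,-0.06,0],-0.25],
    [[0,0,0],[0,-0.06,0],-1],
    [[0,0,0],[0,-0.04,0],-1],
    [[0,0,0],[0,0,0],-1]
  ]
}}

```text
clock: 15.18
tool_pos: [0.6268, -0.1013, 0.241]
orientation: [-1.225, -1.195, 1.188]
ft_force: [0.1, 0.3, -0.9]
finger_gap: 0.0854
```

```bash
python3 - <<'E'
from lib import *
w=snap("wrist","w7.png")
for a,m,q in blobs(w,(105,60,40),(125,255,255),None,400)+blobs(w,*RED,None,300): print(a,m,rect(w,q,.062))
plan([.631,.1085,.26],88.6)
E
```

```text
2405.0 [321.28668262 220.90470494] ((626.0857543945312, -100.4598617553711), (36.96070861816406, 66.54276275634766), 88.07183837890625)
9094.5 [ 83.84626128 107.92135797] ((484.0547180175781, -362.2236022949219), (187.50604248046875, 84.77178955078125), 3.322089910507202)
2418.5 [251.31455772 220.58072194] ((623.572265625, -170.66851806640625), (38.6122932434082, 67.94390869140625), 88.7813491821289)
773.0 [354.83028083  82.83028083] ((491.24407958984375, -65.23035430908203), (30.619577407836914, 30.08751106262207), 88.44768524169922)
pos [ 0.6258 -0.101   0.2387] phi 88.57 tilt 0.14 turn_y -0.03 shift(new axes) x,y,z [ 0.2096 -0.0213 -0.    ] cur axes [ 0.2096 -0.0213  0.    ]
```

{"name": "arm_command", "arguments": {
  "steps": [
    [[0,0,0],[0.042,-0.01,0],-1],
    [[0,0,0],[0.042,-0.01,0],-1],
    [[0,0,0],[0.042,-0.01,0],-1],
    [[0,0,0],[0.042,-0.01,0],-1],
    [[0,0,0],[0.042,0,0],-1],
    [[0,0,0],[0,0,0],-1],
    [[0,0,0],[0,0,0],-1]
  ]
}}

```text
clock: 16.1
tool_pos: [0.6302, 0.1082, 0.2762]
orientation: [-1.22, -1.189, 1.192]
ft_force: [-0.2, -1.0, 0.3]
finger_gap: 0.0943
```

```bash
python3 - <<'E'
from lib import *
w=snap("wrist","w8.png")
plan([.631,.1085,.26],88.6)
E
```

```text
pos [0.6303 0.1076 0.2765] phi 88.5 tilt 0.09 turn_y -0.1 shift(new axes) x,y,z [ 0.0009  0.0165 -0.0006] cur axes [ 0.0009  0.0165 -0.0007]
```

View pics/w8.png

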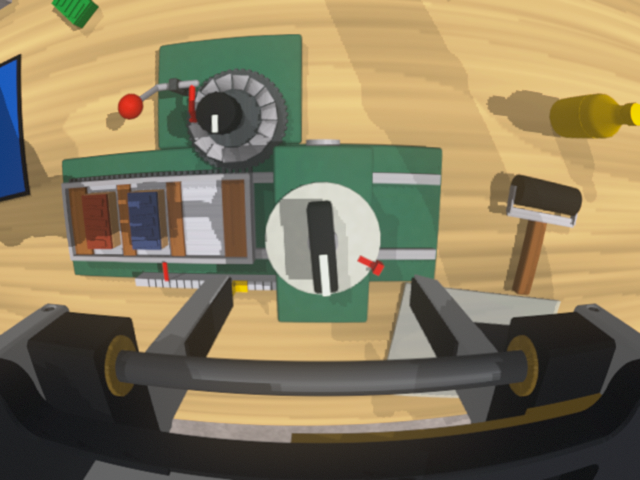

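```bash
python3 - <<'E'
from lib import *
w=snap("wrist")
P={n:cast(w,uv,z)[:2] for n,uv,z in [("near",(320,203),.179),("far",(323,293),.179),("ptr0",(324,258),.179),("ptr1",(325,294),.179),("disk",(323,239),.15),("mi",(359,260),.152),("mo",(371,266),.152),("mball",(377,268),.158)]}
# disk centre by mask
h=cv2.cvtColor(w["frame"],cv2.COLOR_RGB2HSV)
for a,m,q in blobs(w,(0,130,90),(9,255,255),(345,245,395,285)): print("mark",a,m,q.reshape(-1,2).min(0),q.reshape(-1,2).max(0))
m=cv2.inRange(h[150:310,250:400],np.array([20,5,120]),np.array([45,60,255])); cs,_=cv2.findContours(m,0,1); q=max(cs,key=cv2.contourArea)+np.array([250,150]); r=[cast(w,p[0],.152)[:2] for p in q]; print("disk",cv2.minEnclosingCircle(np.array(r,np.float32)*1000))
for k,v in P.items(): print(k,v.round(4))
c=(P["near"]+P["far"])/2; 
for cc in (c,P["disk"]):
  for n in ("ptr1","mi","mo","mball"): d=P[n]-cc; print(n,np.degrees(np.arctan2(d[1],d[0])).round(1),np.linalg.norm(d).round(4))
d=P["far"]-P["near"];print("bar",np.degrees(np.arctan2(d[1],d[0])),np.linalg.norm(d))
E
```

```text
mark 180.0 [373.16113744 264.39336493] [359 256] [384 274]
disk ((633.6930541992188, 109.33671569824219), 49.32402801513672)
near [0.5982 0.1078]
far [0.6707 0.1083]
ptr0 [0.6414 0.1098]
ptr1 [0.6716 0.1098]
disk [0.6332 0.1093]
mi [0.652  0.1397]
mo [0.6578 0.1502]
mball [0.6578 0.1546]
ptr1 2.8 0.0372
mi 60.9 0.0362
mo 61.0 0.0482
mball 63.4 0.052
ptr1 0.8 0.0384
mi 58.2 0.0358
mo 59.0 0.0477
mball 61.5 0.0515
bar 0.32334286500273507 0.07243775051717331
```

{"name": "arm_command", "arguments": {
  "steps": [
    [[0,-1.9,0],[0.0015,0,-0.0037],-0.06],
    [[0,0,0],[0,0,0],-0.06],
    [[0,0,0],[0,0,0],-0.06],
    [[0,0,0],[0,0.03,0],-0.06],
    [[0,0,0],[0,0.04,0],-0.06],
    [[0,0,0],[0,0.03,0],-0.06],
    [[0,0,0],[0,0.02,0],-0.06],
    [[0,0,0],[0,0,0],-0.06],
    [[0,0,0],[0,0,0],1],
    [[0,0,0],[0,0,0],1]
  ],
  "grip_force": 30
}}

```text
clock: 17.45
tool_pos: [0.6349, 0.1104, 0.1586]
orientation: [-1.206, -1.216, 1.214]
ft_force: [0.2, 0.2, 0.0]
finger_gap: 0.0332
```

{"name": "arm_command", "arguments": {
  "steps": [
    [[0,0,0],[0,0,0],1],
    [[0,0,0],[0,0,0],1],
    [[0,0,0],[0,0,0],1],
    [[0,0,0],[0,0,0],1]
  ]
}}

```text
clock: 17.95
tool_pos: [0.6345, 0.1094, 0.1582]
orientation: [-1.206, -1.215, 1.215]
ft_force: [-2.5, -4.0, 6.2]
finger_gap: 0.0201
```

```bash
python3 - <<'E'
from lib import *
s=read_state();print(s["finger_gap"],s["ft_force"],s["wrist_torque"],s["joint_pos"].round(2))
plan([.634,.109,.156],150)
E
```

```text
0.020130118372377392 [-2.49613088 -3.98210321  6.24952883] [-1.05815373  0.55127263  0.00795956] [-0.42  0.42  0.2   1.73 -0.1   0.99  1.39]
pos [0.6345 0.1094 0.1582] phi 90.43 tilt 0.05 turn_y -59.57 shift(new axes) x,y,z [0.0002 0.0022 0.0006] cur axes [-0.0004  0.0022  0.0005]
```

{"name": "arm_command", "arguments": {
  "steps": [
    [[0,-6,0],[0,0,0],1],
    [[0,-6,0],[0,0,0],1],
    [[0,-6,0],[0,0,0],1],
    [[0,-6,0],[0,0,0],1],
    [[0,-6,0],[0,0,0],1],
    [[0,-6,0],[0,0,0],1],
    [[0,-6,0],[0,0,0],1],
    [[0,-6,0],[0,0,0],1],
    [[0,-6,0],[0,0,0],1],
    [[0,-5.5,0],[0,0,0],1]
  ]
}}

```text
clock: 19.2
tool_pos: [0.6345, 0.1092, 0.1581]
orientation: [-0.516, -1.927, 1.929]
ft_force: [-2.1, -5.1, 6.2]
finger_gap: 0.0197
```

{"name": "arm_command", "arguments": {
  "steps": [
    [[0,0,0],[0,0,0],1],
    [[0,0,0],[0,0,0],1]
  ]
}}

```text
clock: 19.45
tool_pos: [0.6345, 0.1093, 0.1581]
orientation: [-0.518, -1.926, 1.927]
ft_force: [-1.4, -5.1, 6.3]
finger_gap: 0.0195
```

```bash
python3 - <<'E'
from lib import *
s=read_state();print(s["finger_gap"],s["ft_force"],s["wrist_torque"],s["joint_pos"].round(2))
plan([.634,.109,.156],150)
w=snap("wrist"); cv2.imwrite("pics/w9.png",cv2.resize(w["frame"][180:400,200:440,::-1],None,fx=2.7,fy=2.7,interpolation=2))
E
```

```text
0.019465240455702464 [-1.38214695 -5.05510044  6.27471825] [-1.01175352  0.53172565  0.07932173] [-0.26  0.42 -0.02  1.72  0.01  1.    2.34]
pos [0.6345 0.1093 0.1581] phi 149.92 tilt 0.06 turn_y -0.08 shift(new axes) x,y,z [0.0003 0.0021 0.0005] cur axes [0.0003 0.0021 0.0005]
```

View pics/w9.png

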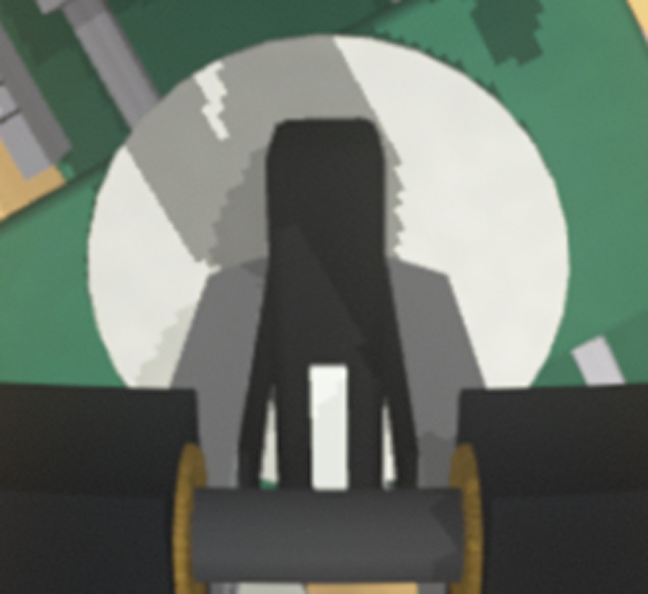

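{"name": "arm_command", "arguments": {
  "steps": [
    [[0,0,0],[0,0,0],-0.06],
    [[0,0,0],[0,0,0],-0.06],
    [[0,0,0],[0,0,0],-0.06],
    [[0,0,0],[0,-0.04,0],-0.06],
    [[0,0,0],[0,-0.05,0],-0.06],
    [[0,0,0],[0,-0.04,0],-0.06],
    [[0,0,0],[0,0,0],-0.5],
    [[0,0,0],[0,0,0],-0.5]
  ]
}}

```text
clock: 20.5
tool_pos: [0.634, 0.1104, 0.2868]
orientation: [-0.516, -1.926, 1.927]
ft_force: [-0.2, 0.3, -0.2]
finger_gap: 0.0666
```

```bash
python3 - <<'E'
from lib import *
plan([.634,.109,.156],150)
w=snap("wrist"); cv2.imwrite("pics/w10.png",cv2.resize(w["frame"][150:370,200:440,::-1],None,fx=2.7,fy=2.7,interpolation=2))
for a,m,q in blobs(w,(0,130,90),(9,255,255),None): print("mark",a,m,q.reshape(-1,2).min(0),q.reshape(-1,2).max(0))
E
```

```text
pos [0.634  0.1104 0.2868] phi 149.98 tilt 0.04 turn_y -0.02 shift(new axes) x,y,z [-0.0007  0.1308  0.0012] cur axes [-0.0007  0.1308  0.0011]
mark 68.0 [322.10588235 289.95294118] [317 285] [327 294]
mark 76.0 [192.57291667  96.20833333] [184  90] [201 103]
mark 197.0 [363.56485356  47.61506276] [347  38] [382  60]
mark 117.0 [346.27464789   2.84507042] [335   0] [358   7]
mark 1010.5 [200.61510129  11.1961326 ] [174   0] [237  32]
```

View pics/w10.png

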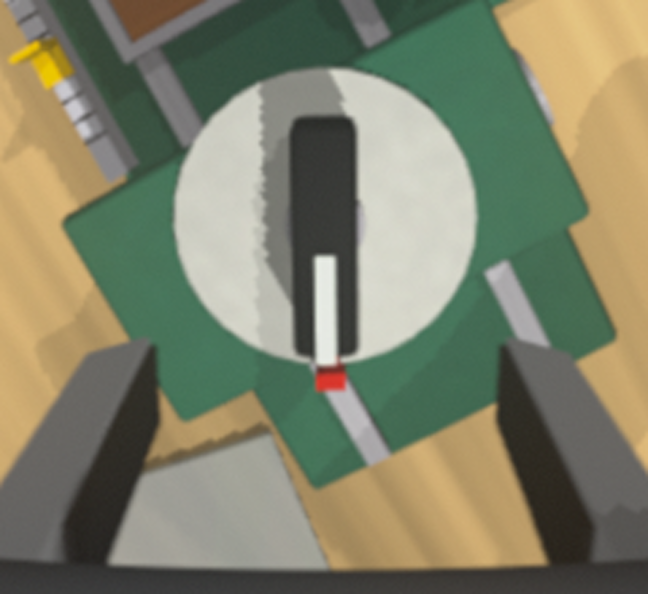

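```bash
python3 - <<'E'
from lib import *
w=snap("wrist")
g=lambda u,v,z: cast(w,(u/2.7+200,v/2.7+150),z)[:2]
h=cv2.cvtColor(w["frame"],cv2.COLOR_RGB2HSV); m=cv2.inRange(h,(0,0,190),(180,40,255))[230:290,300:345]
# white pointer centroid per row, black bar mid per row
for v in range(205,288,8):
    r=w["frame"][v,290:350].astype(int).sum(1); d=np.where(r<260)[0]+290; 
    wq=[u for u in range(314,330) if w["frame"][v,u].min()>180]
    print(v,d.min() if len(d) else 0,d.max() if len(d) else 0,wq[:1],wq[-1:])
ax=np.array([.6343,.1093])
for n,p in [("ptr0",g(324,262,.179)),("ptr1",g(326.5,365,.179)),("nearend",g(324,118,.179)),("m.155",cast(w,(322.1,290.5),.155)[:2]),("m.165",cast(w,(322.1,290.5),.165)[:2]),("m.145",cast(w,(322.1,290.5),.145)[:2])]:
    d=p-ax; print(n,p.round(4),np.degrees(np.arctan2(d[1],d[0])).round(2),np.linalg.norm(d).round(4))
E
```

```text
205 307 330 [] []
213 307 330 [] []
221 307 330 [] []
229 307 331 [] []
237 307 331 [] []
245 307 331 [] []
253 308 331 [317] [323]
261 308 331 [317] [323]
269 309 331 [317] [323]
277 309 331 [317] [323]
285 296 306 [] []
ptr0 [0.637  0.1139] 59.48 0.0054
ptr1 [0.6527 0.1425] 60.99 0.0379
nearend [0.6156 0.077 ] -120.03 0.0374
m.155 [0.6589 0.1553] 61.87 0.0522
m.165 [0.657  0.1519] 61.98 0.0482
m.145 [0.6609 0.1588] 61.77 0.0561
```

{"name": "arm_command", "arguments": {
  "steps": [
    [[0,-0.5,0],[0,0.05,0.001],-0.06],
    [[0,0,0],[0,0.04,0],-0.06],
    [[0,0,0],[0,0.03,0],-0.06],
    [[0,0,0],[0,0.01,0],-0.06],
    [[0,0,0],[0,0,0],1],
    [[0,0,0],[0,0,0],1],
    [[0,0,0],[0,0,0],1],
    [[0,0,0],[0,0,0],1],
    [[0,0,0],[0,0,0],1],
    [[0,-0.9,0],[0,0,0],1]
  ]
}}

```text
clock: 21.85
tool_pos: [0.6346, 0.1094, 0.1585]
orientation: [-0.497, -1.943, 1.942]
ft_force: [1.4, -0.3, 6.9]
finger_gap: 0.0197
```

{"name": "arm_command", "arguments": {
  "steps": [
    [[0,0,0],[0,0,0],1],
    [[0,0,0],[0,0,0],1],
    [[0,0,0],[0,0,0],-0.06],
    [[0,0,0],[0,0,0],-0.06],
    [[0,0,0],[0,0,0],-0.06],
    [[0,0,0],[0,-0.04,0],-0.06],
    [[0,0,0],[0,-0.05,0],-0.06],
    [[0,0,0],[0,-0.04,0],-0.06],
    [[0,0,0],[0,0,0],-0.5],
    [[0,0,0],[0,0,0],-0.5]
  ]
}}

```text
clock: 23.1
tool_pos: [0.6335, 0.1094, 0.2868]
orientation: [-0.495, -1.941, 1.942]
ft_force: [-0.8, -0.1, -0.2]
finger_gap: 0.0666
```

```bash
python3 - <<'E'
from lib import *
plan([.634,.109,.156],150)
w=snap("wrist","w11.png")
for a,m,q in blobs(w,(0,130,90),(9,255,255),(300,260,345,310)): print("mark",a,m,q.reshape(-1,2).min(0),q.reshape(-1,2).max(0), cast(w,m,.155)) 
for v in range(205,288,8):
    r=w["frame"][v,300:340].astype(int).sum(1); d=np.where(r<260)[0]+300; 
    wq=[u for u in range(312,332) if w["frame"][v,u].min()>180]
    print(v,d.min() if len(d) else 0,d.max() if len(d) else 0,wq[:1],wq[-1:])
E
```

```text
pos [0.6335 0.1094 0.2868] phi 151.37 tilt 0.05 turn_y 1.37 shift(new axes) x,y,z [-7.000e-04  1.308e-01  1.000e-04] cur axes [-0.0008  0.1308  0.    ]
mark 63.5 [320.525  291.1625] [315 287] [326 295] [0.65919438 0.15512228 0.155     ]
205 307 331 [] []
213 307 331 [] []
221 308 331 [] []
229 307 331 [] []
237 308 331 [] []
245 308 331 [] []
253 308 331 [317] [323]
261 308 331 [317] [323]
269 309 331 [317] [323]
277 309 331 [317] [323]
285 300 304 [317] [323]
```

{"name": "arm_command", "arguments": {
  "steps": [
    [[0,10.6,0],[0,0,0],-0.3],
    [[0,10.6,0],[0,0,0],-0.3],
    [[0,10.6,0],[0,0,0],-0.3],
    [[0,10.6,0],[0,0,0],-0.3],
    [[0,10.6,0],[0,0,0],-0.3],
    [[0,10.6,0],[0,0,0],-0.3],
    [[0,10.6,0],[0,0,0],-0.3],
    [[0,10.6,0],[0,0,0],-0.3],
    [[0,10.6,0],[0,0,0],-0.3],
    [[0,10.6,0],[0,0,0],-0.3]
  ]
}}

```text
clock: 24.4
tool_pos: [0.6333, 0.1094, 0.286]
orientation: [-1.482, -0.612, 0.616]
ft_force: [0.3, 0.7, 0.7]
finger_gap: 0.0607
```

```bash
python3 - <<'E'
from lib import *
plan([.5155,.013,.25],45)
E
```

```text
pos [0.6333 0.1094 0.286 ] phi 45.02 tilt 0.13 turn_y 0.02 shift(new axes) x,y,z [-0.1515  0.036   0.0151] cur axes [-0.1514  0.0363  0.0151]
```

{"name": "arm_command", "arguments": {
  "steps": [
    [[0,0,0],[-0.038,0,0.004],-0.3],
    [[0,0,0],[-0.038,0.009,0.004],-0.3],
    [[0,0,0],[-0.038,0.009,0.004],-0.3],
    [[0,0,0],[-0.0375,0.009,0.003],-0.3],
    [[0,0,0],[0,0.009,0],-0.3],
    [[0,0,0],[0,0,0],-0.3],
    [[0,0,0],[0,0,0],-0.3]
  ]
}}

```text
clock: 25.28
tool_pos: [0.5172, 0.0129, 0.2513]
orientation: [-1.481, -0.619, 0.62]
ft_force: [-0.2, 0.3, 0.5]
finger_gap: 0.0612
```

```bash
python3 - <<'E'
from lib import *
plan([.5155,.013,.25],45)
w=snap("wrist","w12.png")
E
```

```text
pos [0.5172 0.0129 0.2513] phi 45.42 tilt 0.04 turn_y 0.42 shift(new axes) x,y,z [-0.0011  0.0013  0.0013] cur axes [-0.0011  0.0013  0.0013]
```

View pics/w12.png

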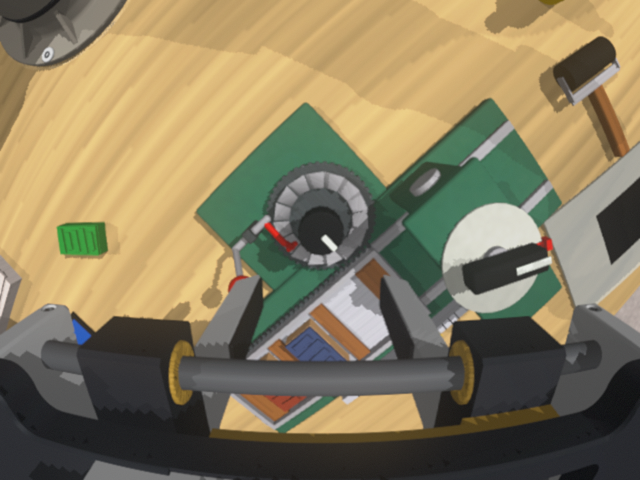

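```bash
python3 - <<'E'
from lib import *
w=snap("wrist")
h=w["frame"].astype(int).sum(2); m=((h<130)*255).astype(np.uint8)[195:270,290:355]
cs,_=cv2.findContours(m,0,1); q=max(cs,key=cv2.contourArea)+np.array([290,195]); (u,v),r=cv2.minEnclosingCircle(q); print(u,v,r,cast(w,(u,v),.11))
for uv in [(322,230)]: print(cast(w,uv,.116))
a,b=cast(w,(322,238),.116),cast(w,(339,256),.116); print(np.degrees(np.arctan2(*(b-a)[1::-1])))
E
```

```text
320.5 230.0 23.243377685546875 [0.51586651 0.01396888 0.11      ]
[0.51585125 0.01582971 0.116     ]
-2.035025695260373
```

{"name": "arm_command", "arguments": {
  "steps": [
    [[0,0,0],[0,0.05,0.0015],-0.3],
    [[0,0,0],[0,0.05,0],-0.3],
    [[0,0,0],[0,0.04,0],-0.3],
    [[0,0,0],[0,0.025,0],-0.3],
    [[0,0,0],[0,0,0],-0.3],
    [[0,0,0],[0,0,0],1],
    [[0,0,0],[0,0,0],1],
    [[0,0,0],[0,0,0],1],
    [[0,0,0],[0,0,0],1],
    [[0,0,0],[0,0,0],1]
  ],
  "grip_force": 40
}}

```text
clock: 26.62
tool_pos: [0.5162, 0.0133, 0.0875]
orientation: [-1.481, -0.62, 0.618]
ft_force: [-1.1, -0.8, 7.8]
finger_gap: 0.0393
```

```bash
python3 - <<'E'
from lib import *
s=read_state();print(s["finger_gap"],s["ft_force"],s["wrist_torque"],s["joint_pos"].round(2))
plan([.5158,.0138,.086],45)
E
```

```text
0.03929499669562437 [-1.13635459 -0.79011392  7.81169914] [-0.24276417  0.45552048  0.04037185] [-0.39  0.32  0.29  2.08 -0.13  0.75  0.77]
pos [0.5162 0.0133 0.0875] phi 45.37 tilt 0.09 turn_y 0.37 shift(new axes) x,y,z [0.0001 0.0015 0.0007] cur axes [0.0001 0.0015 0.0007]
```

{"name": "arm_command", "arguments": {
  "steps": [
    [[0,-7.5,0],[0,0,0],1],
    [[0,-7.5,0],[0,0,0],1],
    [[0,-7.5,0],[0,0,0],1],
    [[0,-7.5,0],[0,0,0],1],
    [[0,-7.5,0],[0,0,0],1],
    [[0,-7.5,0],[0,0,0],1],
    [[0,-7.5,0],[0,0,0],1],
    [[0,-7.5,0],[0,0,0],1],
    [[0,-7.5,0],[0,0,0],1],
    [[0,-7.5,0],[0,0,0],1]
  ]
}}

```text
clock: 27.88
tool_pos: [0.516, 0.0122, 0.0875]
orientation: [-0.909, -1.59, 1.591]
ft_force: [-0.9, -7.0, 7.6]
finger_gap: 0.0395
```

{"name": "arm_command", "arguments": {
  "steps": [
    [[0,0,0],[0,0,0],1],
    [[0,0,0],[0,0,0],1]
  ]
}}

```text
clock: 28.12
tool_pos: [0.5161, 0.0122, 0.0875]
orientation: [-0.912, -1.588, 1.588]
ft_force: [-2.2, -5.5, 8.0]
finger_gap: 0.0391
```

```bash
python3 - <<'E'
from lib import *
s=read_state();print(s["finger_gap"],s["ft_force"],s["wrist_torque"],s["joint_pos"].round(2))
plan([.5158,.0138,.086],120)
t=snap("top"); sc=snap("scene")
a=cv2.resize(t["frame"][130:215,260:400,::-1],(790,480),interpolation=2)
cv2.imwrite("pics/t13.png",a)
yd=np.array([.0245,.9997])
for a,m,q in blobs(t,(0,110,70),(9,255,255),(300,140,400,185),3): print("ptr",a,m,cast(t,m,.045)[:2]@yd,q.reshape(-1,2).min(0),q.reshape(-1,2).max(0))
for a,m,q in blobs(t,(22,130,90),(34,255,255),(300,135,400,185),3): print("flag",a,m,cast(t,m,.05)[:2]@yd,q.reshape(-1,2).min(0),q.reshape(-1,2).max(0))
E
```

```text
0.03912313273715367 [-2.1973382  -5.51496124  7.95367564] [-1.08110725  0.65004766  0.01306471] [-0.16  0.32  0.01  2.07 -0.    0.76  1.95]
pos [0.5161 0.0122 0.0875] phi 120.31 tilt 0.08 turn_y 0.31 shift(new axes) x,y,z [ 0.0015  0.0015 -0.0005] cur axes [ 0.0015  0.0015 -0.0006]
ptr 71.0 [373.03409091 179.86363636] -0.0847618990534223 [367 176] [378 184]
ptr 21.0 [332.59375 160.40625] 0.011795424267998171 [331 156] [334 164]
flag 37.0 [326.48 151.78] 0.02721365699623219 [323 148] [330 155]
```

View pics/t13.png

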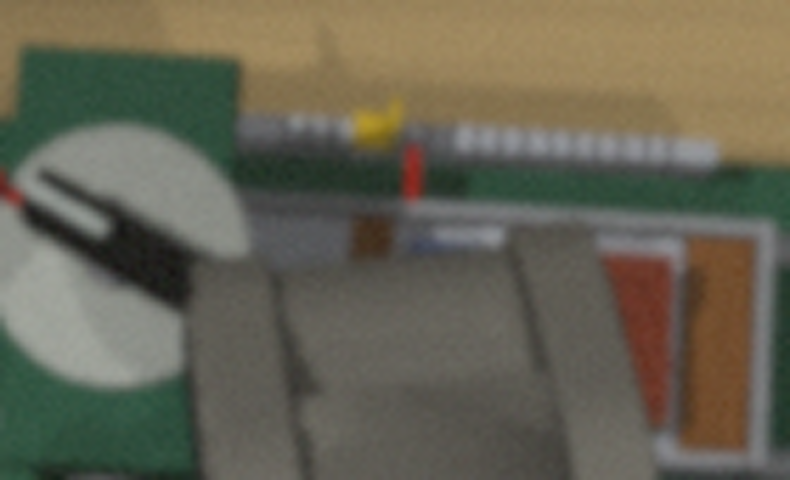

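```bash
python3 - <<'E'
from lib import *
sc=snap("scene")
cv2.imwrite("pics/s14.png",cv2.resize(sc["frame"][290:350,180:290,::-1],None,fx=7,fy=7,interpolation=2))
E
```

```text
(no output)
```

View pics/s14.png

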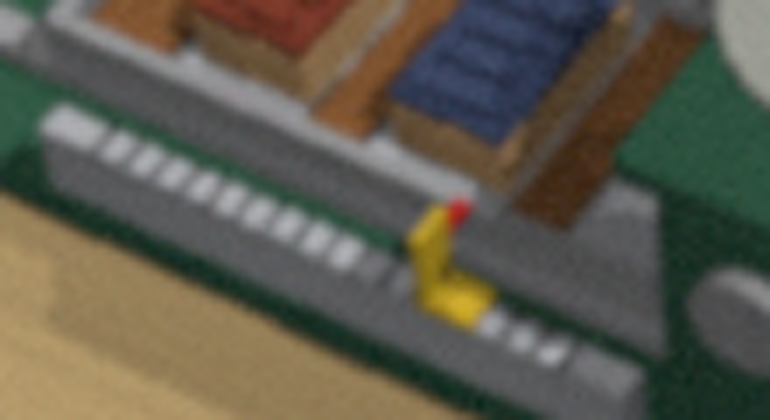

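{"name": "arm_command", "arguments": {
  "steps": [
    [[0,-6,0],[0,0,0],1],
    [[0,-6,0],[0,0,0],1],
    [[0,-6,0],[0,0,0],1],
    [[0,-5.5,0],[0,0,0],1],
    [[0,0,0],[0,0,0],1],
    [[0,0,0],[0,0,0],1]
  ]
}}

```text
clock: 29.02
tool_pos: [0.5163, 0.012, 0.0875]
orientation: [-0.61, -1.859, 1.86]
ft_force: [-0.2, -7.7, 7.8]
finger_gap: 0.0397
```

```bash
python3 - <<'E'
from lib import *
s=read_state();print(s["finger_gap"],s["ft_force"],s["wrist_torque"],s["joint_pos"].round(2))
plan([.5158,.0138,.086],143)
t=snap("top")
yd=np.array([.0245,.9997])
for a,m,q in blobs(t,(0,110,70),(9,255,255),(300,140,400,185),3): print("ptr",a,m,cast(t,m,.045)[:2]@yd,q.reshape(-1,2).min(0),q.reshape(-1,2).max(0))
E
```

```text
0.0396680081795917 [-0.24448315 -7.6933998   7.81125514] [-1.41027257  0.39572199 -0.08290198] [-0.09  0.32 -0.07  2.06  0.03  0.76  2.33]
pos [0.5163 0.012  0.0875] phi 143.79 tilt 0.11 turn_y 0.79 shift(new axes) x,y,z [ 0.0015  0.0015 -0.0012] cur axes [ 0.0015  0.0015 -0.0012]
ptr 4.5 [322.38461538 158.92307692] 0.03579604077575607 [322 156] [323 163]
```

{"name": "arm_command", "arguments": {
  "steps": [
    [[0,0,0],[0,0,0],-0.3],
    [[0,0,0],[0,0,0],-0.3],
    [[0,0,0],[0,0,0],-0.3],
    [[0,0,0],[0,-0.05,0],-0.3],
    [[0,0,0],[0,-0.06,0],-0.3],
    [[0,0,0],[0,-0.06,0],-0.3],
    [[0,0,0],[0,0,0],-0.3],
    [[0,0,0],[0,0,0],-0.3]
  ]
}}

```text
clock: 30.08
tool_pos: [0.5153, 0.0133, 0.2561]
orientation: [-0.606, -1.86, 1.86]
ft_force: [-0.9, -0.5, -1.2]
finger_gap: 0.0611
```

```bash
python3 - <<'E'
from lib import *
plan([.535,-.071,.18],90)
w=snap("wrist","w15.png"); t=snap("top")
yd=np.array([.0245,.9997])
for a,m,q in blobs(t,(0,110,70),(9,255,255),(300,140,400,185),3): print("ptr",a,m,cast(t,m,.045)[:2]@yd,q.reshape(-1,2).min(0),q.reshape(-1,2).max(0))
for a,m,q in blobs(w,*RED,None,100): print(a,m,cast(w,m,.125),q.reshape(-1,2).min(0),q.reshape(-1,2).max(0))
E
```

```text
pos [0.5153 0.0133 0.2561] phi 143.88 tilt 0.01 turn_y 53.88 shift(new axes) x,y,z [-0.0843  0.0761 -0.0197] cur axes [-0.0656  0.0761  0.0565]
1995.0 [192.91207729 219.92753623] [ 0.59915841 -0.06461118  0.125     ] [161 188] [225 251]
252.5 [309.06440678 178.11525424] [ 0.49512116 -0.03165698  0.125     ] [292 165] [327 192]
691.0 [274.84196185 144.29291553] [ 0.50107563 -0.07158659  0.125     ] [260 130] [290 159]
```

View pics/w15.png

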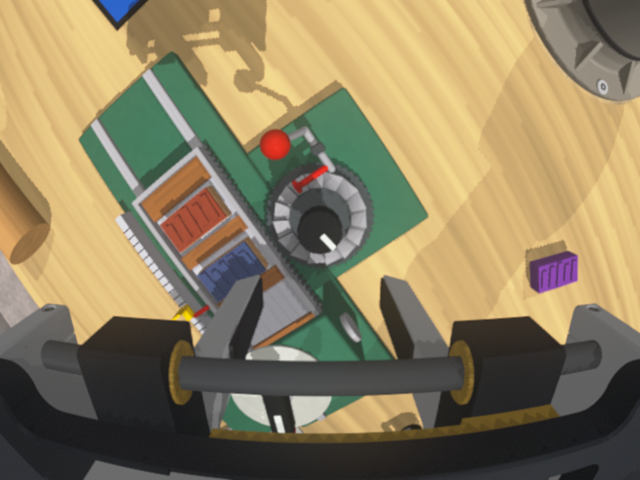

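```bash
python3 - <<'E'
from lib import *
w=snap("wrist"); yd=np.array([.0245,.9997])
cv2.imwrite("pics/w16.png",cv2.resize(w["frame"][285:335,150:230,::-1],None,fx=9,fy=9,interpolation=2))
for a,m,q in blobs(w,(0,120,80),(9,255,255),(170,290,230,340),3): print("ptr",m,[ (z,(cast(w,m,z)[:2]@yd).round(4)) for z in (.04,.05,.06)],q.reshape(-1,2).tolist()[::4])
for a,m,q in blobs(w,(20,120,80),(34,255,255),(150,290,230,340),3): print("flag",m,[(cast(w,p[0],.05)[:2]@yd).round(4) for p in q[::3]],q.reshape(-1,2).tolist()[::3])
a=cast(w,(323,233),.116);b=cast(w,(335,250),.116);print(np.degrees(np.arctan2(*(b-a)[1::-1])))
E
```

```text
ptr [200.35064935 311.88311688] [(0.04, np.float64(0.0369)), (0.05, np.float64(0.0351)), (0.06, np.float64(0.0333))] [[205, 306], [201, 309], [197, 312], [194, 315], [195, 317], [199, 315], [203, 312], [207, 310], [206, 307]]
flag [183.04672897 314.21495327] [np.float64(0.0185), np.float64(0.0184), np.float64(0.0182), np.float64(0.018), np.float64(0.0196), np.float64(0.0211), np.float64(0.0227), np.float64(0.0248), np.float64(0.026), np.float64(0.0254), np.float64(0.0285), np.float64(0.0329), np.float64(0.035), np.float64(0.0351), np.float64(0.0328), np.float64(0.0305), np.float64(0.0262), np.float64(0.0218)] [[186, 305], [183, 307], [180, 309], [177, 311], [175, 314], [173, 317], [171, 320], [174, 320], [177, 319], [179, 317], [182, 318], [184, 321], [187, 321], [190, 319], [191, 316], [192, 313], [190, 310], [188, 307]]
88.4545405516205
```

View pics/w16.png

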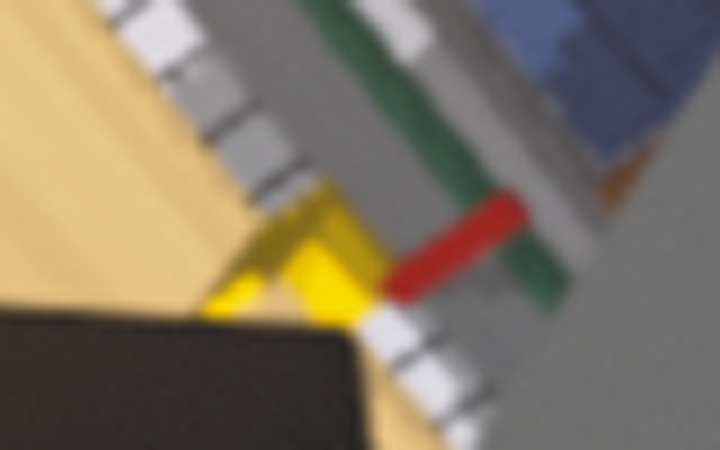

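{"name": "arm_command", "arguments": {
  "steps": [
    [[0,9,0],[0,0,0],1],
    [[0,9,0],[0,0,0],1],
    [[0,9,0],[0,0,0],1],
    [[0,9,0],[0,0,0],1],
    [[0,9,0],[0,0,0],1],
    [[0,9,0],[0,0,0],1],
    [[0,0,0],[-0.042,0.03,-0.014],1],
    [[0,0,0],[-0.042,0.03,-0.01],1],
    [[0,0,0],[0,0.02,0],1],
    [[0,0,0],[0,0,0],1]
  ]
}}

```text
clock: 31.48
tool_pos: [0.5381, -0.0709, 0.1743]
orientation: [-1.207, -1.204, 1.209]
ft_force: [0.1, -0.4, 0.1]
finger_gap: 0.0006
```

```bash
python3 - <<'E'
from lib import *
plan([.538,-.0716,.117],90); print(read_state()["finger_gap"])
E
```

```text
pos [ 0.5381 -0.0709  0.1743] phi 89.85 tilt 0.25 turn_y -0.15 shift(new axes) x,y,z [-0.0007  0.0573  0.0001] cur axes [-0.0007  0.0573 -0.0002]
0.000581729331135444
```

{"name": "arm_command", "arguments": {
  "steps": [
    [[0,0,0],[0,0.04,0],1],
    [[0,0,0],[0,0.017,0],1],
    [[0,0,0],[0,0,0],1],
    [[0,0,0],[0,0,0.012],1],
    [[0,0,0],[0,0,0.012],1],
    [[0,0,0],[0,0,0.012],1],
    [[0,0,0],[0,0,0.012],1],
    [[0,0,0],[0,0,0.012],1],
    [[0,0,0],[0,0,0.006],1],
    [[0,0,0],[0,0,0],1]
  ]
}}

```text
clock: 32.72
tool_pos: [0.4733, -0.0706, 0.1196]
orientation: [-1.211, -1.208, 1.207]
ft_force: [-0.5, -0.4, -0.4]
finger_gap: 0.0006
```

{"name": "arm_command", "arguments": {
  "steps": [
    [[0,0,0],[0,0,-0.015],1],
    [[0,0,0],[0,-0.05,0],1],
    [[0,0,0],[0,-0.06,0],1],
    [[0,0,0],[0,-0.03,0],1],
    [[0,0,0],[0,0,0],1],
    [[0,0,0],[0,0,0],-0.3]
  ]
}}

```text
clock: 33.48
tool_pos: [0.4888, -0.0706, 0.2588]
orientation: [-1.21, -1.207, 1.208]
ft_force: [-0.0, -0.1, -0.2]
finger_gap: 0.0071
```

```bash
python3 - <<'E'
from lib import *
w=snap("wrist","w17.png"); yd=np.array([.0245,.9997])
for a,m,q in blobs(w,*RED,None,100): print(a,m,cast(w,m,.125))
plan([.5158,.0138,.25],143)
E
```

```text
777.5 [320.95249406 337.21258907] [ 0.58957987 -0.07078719  0.125     ]
287.0 [363.05341246 231.83679525] [ 0.48709594 -0.03397782  0.125     ]
673.0 [321.09636872 190.17039106] [ 0.45091411 -0.07027069  0.125     ]
pos [ 0.4885 -0.0706  0.2585] phi 89.88 tilt 0.09 turn_y -53.12 shift(new axes) x,y,z [ 0.0289  0.0085 -0.0839] cur axes [ 0.0845  0.0084 -0.0272]
```

{"name": "arm_command", "arguments": {
  "steps": [
    [[0,-9,0],[0,0,0],-0.3],
    [[0,-9,0],[0,0,0],-0.3],
    [[0,-9,0],[0,0,0],-0.3],
    [[0,-9,0],[0,0,0],-0.3],
    [[0,-9,0],[0,0,0],-0.3],
    [[0,-9,0],[0,0,0],-0.3],
    [[0,0,0],[0.015,0,-0.042],-0.3],
    [[0,0,0],[0.015,0,-0.042],-0.3],
    [[0,0,0],[0,0,0],-0.3],
    [[0,0,0],[0,0,0],-0.3]
  ]
}}

```text
clock: 34.78
tool_pos: [0.5134, 0.0143, 0.2585]
orientation: [-0.605, -1.858, 1.86]
ft_force: [-0.1, -0.0, -0.1]
finger_gap: 0.0607
```

```bash
python3 - <<'E'
from lib import *
plan([.5160,.0130,.087],143.8); print(read_state()["finger_gap"])
w=snap("wrist"); yd=np.array([.0245,.9997])
for a,m,q in blobs(w,(0,120,80),(9,255,255),(170,290,230,340),3): print("ptr",m,cast(w,m,.045)[:2]@yd)
E
```

```text
pos [0.5134 0.0143 0.2585] phi 143.87 tilt 0.11 turn_y 0.07 shift(new axes) x,y,z [-0.0029  0.1715 -0.0004] cur axes [-0.0031  0.1715 -0.0007]
0.06071204901907515
ptr [199.68       310.54666667] 0.03576387052450443
```

{"name": "arm_command", "arguments": {
  "steps": [
    [[0,0,0],[-0.003,0.05,0],-0.3],
    [[0,0,0],[0,0.05,0],-0.3],
    [[0,0,0],[0,0.045,0],-0.3],
    [[0,0,0],[0,0.026,0],-0.3],
    [[0,0,0],[0,0,0],-0.3],
    [[0,0,0],[0,0,0],1],
    [[0,0,0],[0,0,0],1],
    [[0,0,0],[0,0,0],1],
    [[0,0,0],[0,0,0],1],
    [[0,0,0],[0,0,0],1]
  ],
  "grip_force": 35
}}

```text
clock: 36.08
tool_pos: [0.517, 0.0129, 0.0896]
orientation: [-0.609, -1.861, 1.86]
ft_force: [-1.7, -2.1, 9.1]
finger_gap: 0.0393
```

{"name": "arm_command", "arguments": {
  "steps": [
    [[0,9,0],[0,0,0],1],
    [[0,9,0],[0,0,0],1],
    [[0,9,0],[0,0,0],1],
    [[0,9,0],[0,0,0],1],
    [[0,9,0],[0,0,0],1],
    [[0,9,0],[0,0,0],1],
    [[0,9,0],[0,0,0],1],
    [[0,9,0],[0,0,0],1],
    [[0,9,0],[0,0,0],1],
    [[0,9,0],[0,0,0],1]
  ]
}}

```text
clock: 37.33
tool_pos: [0.5173, 0.0123, 0.0896]
orientation: [-1.446, -0.731, 0.728]
ft_force: [1.3, -6.1, 7.8]
finger_gap: 0.0394
```

```bash
python3 - <<'E'
from lib import *
plan([.5160,.0130,.087],45); s=read_state(); print(s["finger_gap"],s["ft_force"],s["wrist_torque"])
t=snap("top"); yd=np.array([.0245,.9997])
for a,m,q in blobs(t,(0,110,70),(9,255,255),(300,140,400,185),3): print("ptr",a,m,cast(t,m,.045)[:2]@yd)
E
```

```text
pos [0.5173 0.0123 0.0896] phi 53.55 tilt 0.15 turn_y 8.55 shift(new axes) x,y,z [-0.0005  0.0026  0.0014] cur axes [-0.0002  0.0026  0.0015]
0.03938685639406266 [ 1.27237986 -6.10820586  7.75859968] [-1.64437784 -0.272173    0.20172178]
ptr 47.5 [395.29032258 180.77419355] -0.13699195307761808
ptr 15.0 [361.92 162.  ] -0.05698797955827034
```

{"name": "arm_command", "arguments": {
  "steps": [
    [[0,4,0],[0,0,0],1],
    [[0,4,0],[0,0,0],1],
    [[0,1.5,0],[0,0,0],1],
    [[0,0,0],[0,0,0],1]
  ]
}}

```text
clock: 37.88
tool_pos: [0.5171, 0.0124, 0.0896]
orientation: [-1.486, -0.607, 0.605]
ft_force: [0.0, -5.9, 10.0]
finger_gap: 0.0396
```

```bash
python3 - <<'E'
from lib import *
plan([.5160,.0130,.087],45); s=read_state(); print(s["finger_gap"],s["ft_force"],s["wrist_torque"])
t=snap("top"); yd=np.array([.0245,.9997])
for a,m,q in blobs(t,(0,110,70),(9,255,255),(300,140,400,185),3): print("ptr",a,m,cast(t,m,.045)[:2]@yd)
E
```

```text
pos [0.5171 0.0124 0.0896] phi 44.39 tilt 0.12 turn_y -0.61 shift(new axes) x,y,z [-0.0004  0.0026  0.0012] cur axes [-0.0004  0.0026  0.0012]
0.03956325301920714 [ 0.0266852  -5.86550485  9.97437453] [-1.58923087  0.14203097  0.86537857]
ptr 17.0 [397.55555556 180.92592593] -0.1423205621820511
ptr 15.0 [366.   162.32] -0.06658511755688337
```

{"name": "arm_command", "arguments": {
  "steps": [
    [[0,0,0],[0,0,0],-0.3],
    [[0,0,0],[0,0,0],-0.3],
    [[0,0,0],[0,0,0],-0.3],
    [[0,0,0],[0,-0.05,0],-0.3],
    [[0,0,0],[0,-0.06,0],-0.3],
    [[0,8.8,0],[0,-0.06,0],-0.3],
    [[0,8.8,0],[0,0,0],-0.3],
    [[0,8.8,0],[0,0,0],-0.3],
    [[0,8.8,0],[0,0,0],-0.3],
    [[0,8.8,0],[0,0,0],-0.3]
  ]
}}

```text
clock: 39.17
tool_pos: [0.516, 0.0131, 0.2585]
orientation: [-1.571, -0.001, 0.001]
ft_force: [0.1, 0.4, -1.1]
finger_gap: 0.0612
```

```bash
python3 - <<'E'
from lib import *
plan([.4515,-.0705,.18],0)
t=snap("top"); yd=np.array([.0245,.9997])
for a,m,q in blobs(t,(0,110,70),(9,255,255),(300,140,400,185),3): print("ptr",a,m,cast(t,m,.045)[:2]@yd)
E
```

```text
pos [0.516  0.0131 0.2585] phi 0.08 tilt 0.01 turn_y 0.08 shift(new axes) x,y,z [-0.0645  0.0785 -0.0836] cur axes [-0.0646  0.0785 -0.0835]
ptr 18.0 [397.5 181. ] -0.14219645898363087
```

{"name": "arm_command", "arguments": {
  "steps": [
    [[0,0,0],[-0.032,0.02,-0.042],-0.3],
    [[0,0,0],[-0.032,0.02,-0.042],-0.3],
    [[0,0,0],[0,0.02,0],-0.3],
    [[0,0,0],[0,0,0],-0.3],
    [[0,0,0],[0,0,0],-0.3]
  ]
}}

```text
clock: 39.85
tool_pos: [0.4533, -0.071, 0.1991]
orientation: [-1.571, -0.007, 0.006]
ft_force: [0.3, 0.9, -0.0]
finger_gap: 0.0612
```

```bash
python3 - <<'E'
from lib import *
plan([.4515,-.0705,.118],0)
w=snap("wrist")
for a,m,q in blobs(w,*RED,None,100): print(a,m,cast(w,m,.125))
E
```

```text
pos [ 0.4533 -0.071   0.1991] phi 0.47 tilt 0.02 turn_y 0.47 shift(new axes) x,y,z [-0.0018  0.0811  0.0005] cur axes [-0.0018  0.0811  0.0005]
378.5 [484.93918919 315.1981982 ] [ 0.58669301 -0.1227104   0.125     ]
951.5 [316.88223553 252.55489022] [ 0.45077459 -0.0704481   0.125     ]
427.5 [375.54303279 188.23770492] [ 0.49090329 -0.02422246  0.125     ]
```

{"name": "arm_command", "arguments": {
  "steps": [
    [[0,0,0],[0,0.05,0],-0.3],
    [[0,0,0],[0,0.03,0],-0.3],
    [[0,0,0],[0,0,0],-0.3],
    [[0,0,0],[0.012,0,0],-0.3],
    [[0,0,0],[0.012,0,0],-0.3],
    [[0,0,0],[0.012,0,0],-0.3],
    [[0,0,0],[0.012,0,0],-0.3],
    [[0,0,0],[0.008,0,0],-0.3],
    [[0,0,0],[0,0,0],-0.3],
    [[0,0,0],[0,0,0],-0.3]
  ]
}}

```text
clock: 41.15
tool_pos: [0.5083, -0.0711, 0.1184]
orientation: [-1.571, -0.005, 0.005]
ft_force: [-0.7, 0.1, 0.1]
finger_gap: 0.0612
```

{"name": "arm_command", "arguments": {
  "steps": [
    [[0,0,0],[0,-0.05,0],-0.3],
    [[0,0,0],[0,-0.06,0],-0.3],
    [[0,0,0],[0,-0.03,0],-0.3],
    [[0,0,0],[0,0,0],-0.3],
    [[0,0,0],[0,0,0],-0.3]
  ]
}}

```text
clock: 41.78
tool_pos: [0.5081, -0.0709, 0.2578]
orientation: [-1.571, -0.005, 0.006]
ft_force: [-0.1, 0.1, -0.4]
finger_gap: 0.0608
```

```bash
python3 - <<'E'
from lib import *
w=snap("wrist","w18.png")
for a,m,q in blobs(w,*RED,None,100): print(a,m,cast(w,m,.125),cast(w,m,.062))
for a,m,q in blobs(w,(105,60,40),(125,255,255),None,400): print(a,m,rect(w,q,.062),rect(w,q,.004))
plan([.6255,-.101,.25],88.6)
E
```

```text
767.5 [436.31796117 305.03640777] [ 0.61807736 -0.13839231  0.125     ] [ 0.6402539 -0.1666514  0.062    ]
622.0 [313.98190045 235.21266968] [ 0.50233838 -0.07147346  0.125     ] [ 0.50117176 -0.08623582  0.062     ]
257.5 [312.69508197 179.71803279] [ 0.50114687 -0.0235885   0.125     ] [ 0.49973993 -0.02869303  0.062     ]
3631.5 [298.94680011 418.38714775] ((476.72607421875, -330.36199951171875), (189.54847717285156, 52.65428924560547), 0.39895230531692505) ((471.874755859375, -381.6744079589844), (218.83694458007812, 60.79025650024414), 0.39896342158317566)
1915.5 [428.93569292 248.68444666] ((625.97119140625, -100.52731323242188), (38.2761344909668, 67.47771453857422), 87.83869171142578) ((644.1807250976562, -116.32632446289062), (44.19045639038086, 77.90411376953125), 87.83868408203125)
pos [ 0.508  -0.0709  0.2575] phi 0.37 tilt 0.09 turn_y -88.23 shift(new axes) x,y,z [-0.0272  0.0075 -0.1182] cur axes [ 0.1173  0.0073 -0.0309]
```

View pics/w18.png

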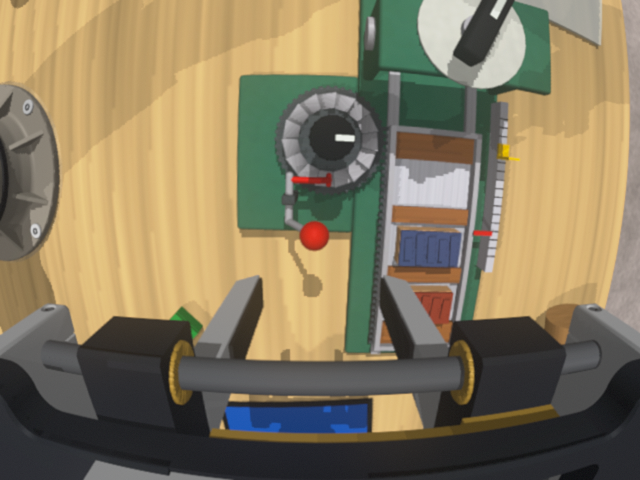

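{"name": "arm_command", "arguments": {
  "steps": [
    [[0,-9.8,0],[0,0,0],-0.3],
    [[0,-9.8,0],[0,0,0],-0.3],
    [[0,-9.8,0],[0,0,0],-0.3],
    [[0,-9.8,0],[0,0,0],-0.3],
    [[0,-9.8,0],[0,0,0],-0.3],
    [[0,-9.8,0],[0,0,0],-0.3],
    [[0,-9.8,0],[0,0,0],-0.3],
    [[0,-9.8,0],[0,0,0],-0.3],
    [[0,-9.8,0],[0,0,0],-0.3]
  ],
  "grip_force": 25
}}

```text
clock: 42.95
tool_pos: [0.5081, -0.071, 0.2572]
orientation: [-1.217, -1.193, 1.196]
ft_force: [-0.0, -0.1, -0.0]
finger_gap: 0.0611
```

{"name": "arm_command", "arguments": {
  "steps": [
    [[0,0,0],[-0.033,0.02,-0.04],-0.3],
    [[0,0,0],[-0.033,0.02,-0.04],-0.3],
    [[0,0,0],[-0.031,0.02,-0.038],-0.3],
    [[0,0,0],[0,0,0],-0.3],
    [[0,0,0],[0,0,0],-0.3]
  ]
}}

```text
clock: 43.58
tool_pos: [0.6234, -0.1707, 0.1973]
orientation: [-1.219, -1.189, 1.192]
ft_force: [-0.0, 0.4, 0.5]
finger_gap: 0.0611
```

```bash
python3 - <<'E'
from lib import *
w=snap("wrist")
for a,m,q in blobs(w,*RED,None,400): print(a,m,rect(w,q,.062))
plan([.6245,-.1714,.048],88.6)
E
```

```text
3212.0 [320.14324324 233.02282282] ((624.03125, -171.3831787109375), (38.20098876953125, 67.17288970947266), 88.51905059814453)
1276.0 [462.76064611  86.19823789] ((496.6731872558594, -44.23511505126953), (39.94417190551758, 46.10816192626953), 89.81519317626953)
pos [ 0.6236 -0.1703  0.1981] phi 88.58 tilt 0.06 turn_y -0.02 shift(new axes) x,y,z [-0.001   0.1501 -0.001 ] cur axes [-0.0011  0.1501 -0.0011]
```

{"name": "arm_command", "arguments": {
  "steps": [
    [[0,0,0],[-0.001,0.05,-0.0005],-0.3],
    [[0,0,0],[0,0.05,0],-0.3],
    [[0,0,0],[0,0.035,0],-0.3],
    [[0,0,0],[0,0.014,0],-0.3],
    [[0,0,0],[0,0,0],-0.3],
    [[0,0,0],[0,0,0],1],
    [[0,0,0],[0,0,0],1],
    [[0,0,0],[0,0,0],1],
    [[0,0,0],[0,0,0],1],
    [[0,0,0],[0,0,0],1]
  ]
}}

```text
clock: 44.88
tool_pos: [0.6253, -0.172, 0.0506]
orientation: [-1.222, -1.192, 1.19]
ft_force: [-1.6, 1.7, 8.0]
finger_gap: 0.0399
```

{"name": "arm_command", "arguments": {
  "steps": [
    [[0,0,0],[0,0,0],1],
    [[0,0,0],[0,-0.03,0],1],
    [[0,0,0],[0,-0.05,0],1],
    [[0,0,0],[0,-0.05,0],1],
    [[0,0,0],[0,0,0],1],
    [[0,0,0],[0,0,0],1]
  ]
}}

```text
clock: 45.62
tool_pos: [0.6245, -0.1717, 0.1792]
orientation: [-1.221, -1.191, 1.191]
ft_force: [-0.5, -0.3, -0.9]
finger_gap: 0.0398
```

```bash
python3 - <<'E'
from lib import *
s=read_state(); print(s["finger_gap"],s["ft_force"],s["joint_pos"].round(2))
w=snap("wrist")
for a,m,q in blobs(w,*RED,None,400): print(a,m,rect(w,q,s["tool_pos"][2]+.013))
plan([.52,-.400,.15],3.4)
E
```

```text
0.03977814674770179 [-0.53833545 -0.25260206 -0.85750652] [-0.15  0.43  0.43  1.72 -0.2   1.04  1.89]
9709.5 [321.2963374  290.24265967] ((621.748779296875, -171.35902404785156), (38.74256134033203, 67.23113250732422), 88.5539321899414)
1393.0 [472.35472973  80.71554054] ((520.677001953125, -99.03794860839844), (21.80139923095703, 26.486377716064453), 87.5772705078125)
pos [ 0.6241 -0.1716  0.1785] phi 88.58 tilt 0.08 turn_y 85.18 shift(new axes) x,y,z [-0.1175  0.0285 -0.2218] cur axes [-0.2309  0.0286  0.0984]
```

{"name": "arm_command", "arguments": {
  "steps": [
    [[0,0,0],[-0.0577,0,0.0246],1],
    [[0,0,0],[-0.0577,0,0.0246],1],
    [[0,0,0],[-0.0577,0,0.0246],1],
    [[0,0,0],[-0.0577,0,0.0246],1],
    [[0,10.65,0],[0,0,0],1],
    [[0,10.65,0],[0,0,0],1],
    [[0,10.65,0],[0,0,0],1],
    [[0,10.65,0],[0,0,0],1],
    [[0,10.65,0],[0,0,0],1],
    [[0,10.65,0],[0,0,0],1]
  ]
}}

```text
clock: 46.92
tool_pos: [0.5204, -0.399, 0.178]
orientation: [-1.544, -0.331, 0.334]
ft_force: [0.1, -0.5, -0.5]
finger_gap: 0.0399
```

{"name": "arm_command", "arguments": {
  "steps": [
    [[0,10.65,0],[0,0,0],1],
    [[0,10.65,0],[0,0,0],1],
    [[0,0,0],[0,0.03,0],1],
    [[0,0,0],[0,0,0],1],
    [[0,0,0],[0,0,0],1]
  ]
}}

```text
clock: 47.55
tool_pos: [0.5207, -0.3996, 0.1496]
orientation: [-1.57, -0.045, 0.047]
ft_force: [0.9, -0.7, -0.1]
finger_gap: 0.0395
```

```bash
python3 - <<'E'
from lib import *
s=read_state(); print(s["finger_gap"])
w=snap("wrist","w19.png")
for a,m,q in blobs(w,(105,60,40),(125,255,255),None,400): print(a,m,rect(w,q,.004))
plan([.52,-.400,.018],3.4)
E
```

```text
0.0394911321220479
17495.0 [259.52039389 225.40066021] ((473.42413330078125, -404.98016357421875), (216.63858032226562, 96.84395599365234), 3.3765151500701904)
pos [ 0.521  -0.3997  0.1501] phi 3.37 tilt 0.02 turn_y -0.03 shift(new axes) x,y,z [-0.001   0.1321 -0.0002] cur axes [-0.001   0.1321 -0.0002]
```

View pics/w19.png

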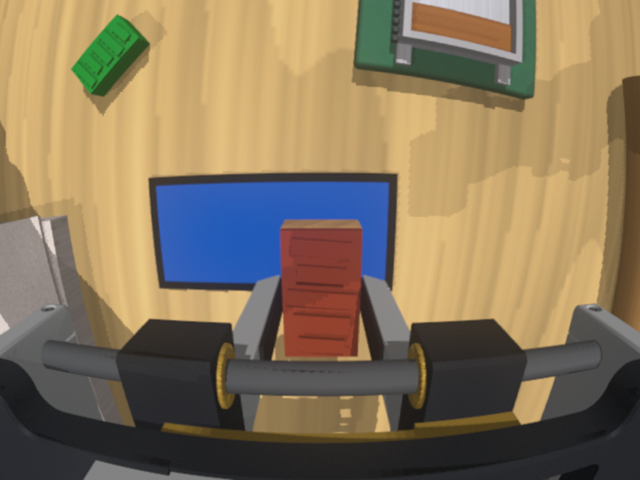

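{"name": "arm_command", "arguments": {
  "steps": [
    [[0,0,0],[0,0.05,0],1],
    [[0,0,0],[0,0.04,0],1],
    [[0,0,0],[0,0.03,0],1],
    [[0,0,0],[0,0.01,0],1],
    [[0,0,0],[0,0,0],1],
    [[0,0,0],[0,0,0],1]
  ]
}}

```text
clock: 48.35
tool_pos: [0.5215, -0.3999, 0.0207]
orientation: [-1.571, -0.047, 0.045]
ft_force: [-0.2, -0.0, 0.5]
finger_gap: 0.0399
```

```bash
python3 - <<'E'
from lib import *
s=read_state(); print(s["finger_gap"],s["ft_force"]); plan([.52,-.400,.018],3.4)
E
```

```text
0.039885188900133546 [-0.19234204 -0.04334585  0.51940058]
pos [ 0.5215 -0.3999  0.0207] phi 3.37 tilt 0.09 turn_y -0.03 shift(new axes) x,y,z [-0.0016  0.0027 -0.0001] cur axes [-0.0016  0.0027 -0.0001]
```

Lower 1.5 mm, release, rise, and move to blue: back over the tray.

{"name": "arm_command", "arguments": {
  "steps": [
    [[0,0,0],[0,0.0015,0],1],
    [[0,0,0],[0,0,0],-0.3],
    [[0,0,0],[0,0,0],-0.3],
    [[0,0,0],[0,0,0],-0.3],
    [[0,0,0],[0,-0.05,0],-0.3],
    [[0,0,0],[0,-0.06,0],-0.3],
    [[0,0,0],[0,-0.05,0],-0.3],
    [[0,0,0],[0,0,0],-0.3]
  ]
}}

```text
clock: 49.35
tool_pos: [0.5223, -0.4007, 0.1818]
orientation: [-1.573, -0.05, 0.042]
ft_force: [-0.1, 0.4, -0.7]
finger_gap: 0.0614
```

```bash
python3 - <<'E'
from lib import *
w=snap("wrist")
for a,m,q in blobs(w,*RED,None,400): print(a,m,rect(w,q,.032))
plan([.626,-.1005,.18],88.6)
E
```

```text
2915.5 [319.1178996  224.72688243] ((521.3204956054688, -396.93011474609375), (37.8464469909668, 66.83695220947266), 3.2427849769592285)
pos [ 0.5216 -0.3997  0.1794] phi 3.39 tilt 0.16 turn_y -85.21 shift(new axes) x,y,z [ 0.3016 -0.0006 -0.097 ] cur axes [ 0.1219 -0.0006  0.2925]
```

{"name": "arm_command", "arguments": {
  "steps": [
    [[0,-10.65,0],[0,0,0],-0.3],
    [[0,-10.65,0],[0,0,0],-0.3],
    [[0,-10.65,0],[0,0,0],-0.3],
    [[0,-10.65,0],[0,0,0],-0.3],
    [[0,-10.65,0],[0,0,0],-0.3],
    [[0,-10.65,0],[0,0,0],-0.3],
    [[0,-10.65,0],[0,0,0],-0.3],
    [[0,-10.65,0],[0,0,0],-0.3]
  ]
}}

```text
clock: 50.4
tool_pos: [0.5204, -0.3987, 0.1763]
orientation: [-1.216, -1.195, 1.195]
ft_force: [-0.9, 0.0, 0.2]
finger_gap: 0.0612
```

{"name": "arm_command", "arguments": {
  "steps": [
    [[0,0,0],[0.0603,0,-0.0194],-0.3],
    [[0,0,0],[0.0603,0,-0.0194],-0.3],
    [[0,0,0],[0.0603,0,-0.0194],-0.3],
    [[0,0,0],[0.0603,0,-0.0194],-0.3],
    [[0,0,0],[0.0603,0,-0.0194],-0.3],
    [[0,0,0],[0,0,0],-0.3],
    [[0,0,0],[0,0,0],-0.3]
  ]
}}

```text
clock: 51.28
tool_pos: [0.6233, -0.1045, 0.1767]
orientation: [-1.219, -1.189, 1.192]
ft_force: [-0.1, -0.6, -1.3]
finger_gap: 0.0611
```

```bash
python3 - <<'E'
from lib import *
w=snap("wrist")
for a,m,q in blobs(w,(105,60,40),(125,255,255),(200,150,450,330),400): print(a,m,rect(w,q,.062))
plan([.626,-.1005,.05],88.6)
E
```

```text
3541.0 [324.69740791 241.40982265] ((626.4244995117188, -101.25665283203125), (37.66603088378906, 66.96284484863281), 87.93743133544922)
pos [ 0.6233 -0.1055  0.1771] phi 88.5 tilt 0.09 turn_y -0.1 shift(new axes) x,y,z [ 0.0051  0.1271 -0.0026] cur axes [ 0.0051  0.1271 -0.0028]
```

{"name": "arm_command", "arguments": {
  "steps": [
    [[0,0,0],[0.0045,0.03,-0.0025],-0.3],
    [[0,0,0],[0,0.045,0],-0.3],
    [[0,0,0],[0,0.035,0],-0.3],
    [[0,0,0],[0,0.016,0],-0.3],
    [[0,0,0],[0,0,0],-0.3],
    [[0,0,0],[0,0,0],1],
    [[0,0,0],[0,0,0],1],
    [[0,0,0],[0,0,0],1],
    [[0,0,0],[0,0,0],1],
    [[0,0,0],[0,0,0],1]
  ]
}}

```text
clock: 52.58
tool_pos: [0.6273, -0.1, 0.0531]
orientation: [-1.222, -1.192, 1.19]
ft_force: [-2.1, -0.5, 7.5]
finger_gap: 0.0395
```

{"name": "arm_command", "arguments": {
  "steps": [
    [[0,0,0],[0,0,0],1],
    [[0,0,0],[0,-0.03,0],1],
    [[0,0,0],[0,-0.05,0],1],
    [[0,0,0],[0,-0.05,0],1],
    [[0,0,0],[0,0,0],1],
    [[0,0,0],[0,0,0],1]
  ]
}}

```text
clock: 53.32
tool_pos: [0.6264, -0.0996, 0.1817]
orientation: [-1.22, -1.191, 1.191]
ft_force: [-0.5, -0.2, -1.9]
finger_gap: 0.0396
```

```bash
python3 - <<'E'
from lib import *
s=read_state(); print(s["finger_gap"],s["ft_force"],s["joint_pos"].round(2))
w=snap("wrist")
for a,m,q in blobs(w,(105,60,40),(125,255,255),(200,150,450,400),400): print(a,m,rect(w,q,s["tool_pos"][2]+.013))
plan([.42,-.405,.18],3.4)
E
```

```text
0.039636066017474825 [-0.46267413 -0.24431843 -1.91934305] [-0.26  0.4   0.41  1.74 -0.18  1.03  1.77]
9214.5 [321.39173396 289.66500212] ((623.3139038085938, -99.15898132324219), (37.56772232055664, 65.53700256347656), 88.55461120605469)
pos [ 0.6261 -0.0996  0.181 ] phi 88.59 tilt 0.08 turn_y 85.19 shift(new axes) x,y,z [-0.2238  0.001  -0.2926] cur axes [-0.3104  0.0013  0.1985]
```

{"name": "arm_command", "arguments": {
  "steps": [
    [[0,0,0],[-0.0517,0,0.0331],1],
    [[0,0,0],[-0.0517,0,0.0331],1],
    [[0,0,0],[-0.0517,0,0.0331],1],
    [[0,0,0],[-0.0517,0,0.0331],1],
    [[0,0,0],[-0.0517,0,0.0331],1],
    [[0,0,0],[-0.0517,0,0.0331],1],
    [[0,10.65,0],[0,0,0],1],
    [[0,10.65,0],[0,0,0],1],
    [[0,10.65,0],[0,0,0],1],
    [[0,10.65,0],[0,0,0],1]
  ]
}}

```text
clock: 54.62
tool_pos: [0.4198, -0.4047, 0.1807]
orientation: [-1.478, -0.621, 0.623]
ft_force: [-0.5, 1.0, -0.6]
finger_gap: 0.0396
```

{"name": "arm_command", "arguments": {
  "steps": [
    [[0,10.65,0],[0,0,0],1],
    [[0,10.65,0],[0,0,0],1],
    [[0,10.65,0],[0,0,0],1],
    [[0,10.65,0],[0,0,0],1],
    [[0,0,0],[0,0.05,0],1],
    [[0,0,0],[0,0,0],1],
    [[0,0,0],[0,0,0],1]
  ]
}}

```text
clock: 55.5
tool_pos: [0.4201, -0.4055, 0.1326]
orientation: [-1.571, -0.045, 0.047]
ft_force: [0.6, 0.4, -1.0]
finger_gap: 0.0394
```

```bash
python3 - <<'E'
from lib import *
s=read_state(); print(s["finger_gap"],s["ft_force"])
w=snap("wrist","w20.png")
for a,m,q in blobs(w,(105,60,40),(125,255,255),(200,150,450,400),400): print(a,m,rect(w,q,s["tool_pos"][2]+.009))
plan([.42,-.405,.023],3.4)
E
```

```text
0.039394373855030265 [ 0.57271598  0.35947649 -1.02399332]
21420.5 [336.25977538 252.71625029] ((437.3279113769531, -391.2674560546875), (95.87487030029297, 89.21717071533203), 3.4591305255889893)
pos [ 0.4205 -0.4057  0.1331] phi 3.35 tilt 0.05 turn_y -0.05 shift(new axes) x,y,z [-0.0004  0.1101  0.0008] cur axes [-0.0005  0.1101  0.0008]
```

{"name": "arm_command", "arguments": {
  "steps": [
    [[0,0,0],[0,0.05,0],1],
    [[0,0,0],[0,0.035,0],1],
    [[0,0,0],[0,0.017,0],1],
    [[0,0,0],[0,0.006,0],1],
    [[0,0,0],[0,0,0],1],
    [[0,0,0],[0,0,0],1]
  ]
}}

```text
clock: 56.3
tool_pos: [0.421, -0.4055, 0.0251]
orientation: [-1.571, -0.047, 0.045]
ft_force: [-0.3, 0.4, -1.6]
finger_gap: 0.0397
```

```bash
python3 - <<'E'
from lib import *
s=read_state(); print(s["finger_gap"],s["ft_force"]); plan([.42,-.405,.023],3.4)
E
```

```text
0.03965025985576419 [-0.30750342  0.42771217 -1.62727309]
pos [ 0.421  -0.4055  0.0251] phi 3.37 tilt 0.09 turn_y -0.03 shift(new axes) x,y,z [-0.0009  0.0021  0.0006] cur axes [-0.0009  0.0021  0.0006]
```

Release after 2 mm more, rise and back off to see everything.

{"name": "arm_command", "arguments": {
  "steps": [
    [[0,0,0],[0,0.0018,0],1],
    [[0,0,0],[0,0,0],1],
    [[0,0,0],[0,0,0],-0.3],
    [[0,0,0],[0,0,0],-0.3],
    [[0,0,0],[0,0,0],-0.3],
    [[0,0,0],[0,-0.05,0],-0.3],
    [[0,0,0],[0,-0.06,0],-0.3],
    [[0,0,0],[0,-0.06,0],-0.3],
    [[0,0,0],[0,-0.05,0],-0.3],
    [[0,0,0],[0,0,0],-0.3]
  ]
}}

```text
clock: 57.55
tool_pos: [0.4215, -0.4063, 0.2456]
orientation: [-1.573, -0.05, 0.042]
ft_force: [0.1, -0.1, -0.2]
finger_gap: 0.061
```

```bash
python3 - <<'E'
from lib import *
w=snap("wrist","w21.png"); t=snap("top","t21.png"); yd=np.array([.0245,.9997])
for a,m,q in blobs(w,*RED,None,400)+blobs(w,(105,60,40),(125,255,255),None,400): print(a,m,rect(w,q,.032))
for a,m,q in blobs(t,(0,110,70),(9,255,255),(220,130,480,300),5): print(a,m,cast(t,m,.125)[:2],"yp",cast(t,m,.045)[:2]@yd)
im=t["frame"][110:340,100:540,::-1]; cv2.imwrite("pics/t22.png",cv2.resize(im,None,fx=1.8,fy=1.8,interpolation=2))
E
```

```text
1997.0 [409.51961722 213.75885167] ((519.6680297851562, -396.8910827636719), (39.09370422363281, 67.78257751464844), 3.010772943496704)
14499.0 [361.3495968  212.57667548] ((469.6058349609375, -399.17974853515625), (201.8289337158203, 89.72824096679688), 3.1381731033325195)
35.5 [341.18518519 243.2962963 ] [ 0.49090671 -0.02387651] yp -0.017195906381080664
92.5 [362.72477064 239.86238532] [ 0.49962368 -0.07015952] yp -0.06655819958084916
13.0 [259.22727273 162.40909091] [0.66202525 0.15786356] yp 0.18202787352525146
15.0 [366.   162.32] [ 0.6699445  -0.07435875] yp -0.06658511755688337
```

View pics/t22.png

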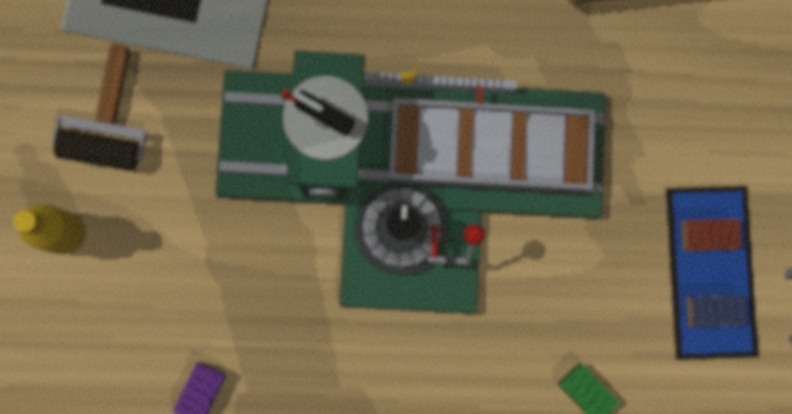

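View pics/w21.png

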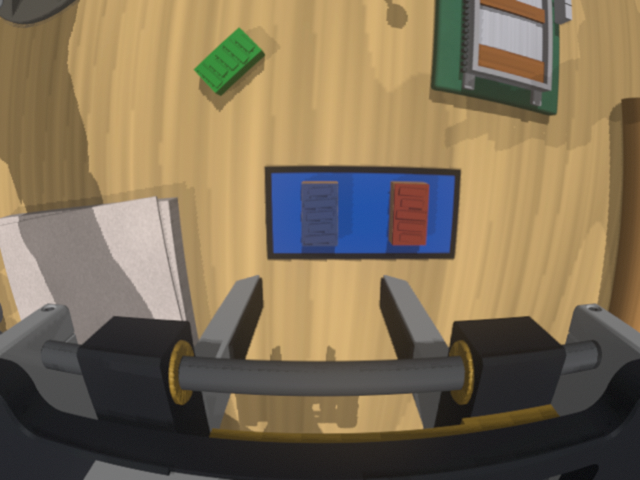

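```bash
python3 -c "
from station import *
print(finish_job())"
```

```text
the job is handed in; nothing more can be done
None
```

The job is done and handed in at about 58 s of the 210 s allowed. Only two of the printing blocks were there, one red and one blue. The purple and green look-alikes were left alone.

**What I did**
1. I laid both blocks flat in separate tray pockets.
2. I turned the pressure knob about 61° until its pointer was over the red mark. After a first turn it was about 1.4° off, so I corrected it; the image then showed them within about half a pixel.
3. I turned the ratchet four clicks. At 75°, just after the third click, the bed's pointer was still about 9 mm short of the flag. After the fourth it was about 15 mm past, so that was the first click to reach it.
4. I freed the pawl, wound the bed back to its hard stop and put the pawl down again.
5. I moved both blocks onto the mat.

**Last checks**
- **Bed:** the pointer is at the same pixel as at the start, so it is home.
- **Pawl:** the ball is back at its engaged end, with the red finger on the teeth.
- **Pressure:** the pointer still lies over its mark in the final top view.
- **Blocks:** both lie flat inside the mat's rim. The red one measures at (0.520, -0.397) m. The blue one I only saw in the picture, because its colour merged with the mat.
- **Oil bottle and brayer:** both look untouched.

**One reading disagreed:** my rough pixel estimate of the ratchet's white line after the fourth click gave about 90° of turn. The bed pointer (103 mm of travel) and the gripper angle both gave about 98°, so I trusted those.

I viewed 18 pictures, four over the budget of 14.

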